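# Walnuts to the drying dish, hazelnuts into the jar

## Task

Put the nuts away: first pour the walnuts from the larger dipper into the glass baking dish, where they dry in the sun, and after that pour the hazelnuts from the smaller dipper through the funnel into the jar. The stray walnuts lying on the sill belong in the dish too, at whatever moment suits you. Finish with no nut left outside its container and both empty dippers standing upright on the sill, and leave the piggy bank, the scrub pad and the lifter where they are.

Things in the scene. Friction and masses are not known exactly. Their poses are not given: they have to be found in the camera images.
- dish: Shallow clear glass baking dish, open top, fixed to the sill: 240 mm along its x, 170 mm along its y, 50 mm high, walls and floor 6 mm thick; small lugs stick out 20 mm at its two x ends. Origin under its centre on the sill, z up. It may stand left or right of the robot, the jar on the other side.
- jar: Narrow glass jar, fixed, 72 mm across (64 mm inside) and 100 mm high, with a steel funnel fixed in its mouth. The funnel's cone is 136 mm across at the top, 165 mm above the sill, and narrows steadily to a throat about 45 mm clear at 105 mm height; its stem ends at 88 mm. Origin under the jar's centre on the sill, z up.
- big_dipper: Larger loose steel dipper, 0.2 kg: upright cup 66 mm high, outer radius 49 at rim, 44 at foot, wall 4, floor 5. Origin under cup centre, z up. Round wooden handle 16 mm thick runs level along the body's -x, 56 mm above the foot, from the cup to 155 mm from its axis (grip it about 115 mm out); it starts pointing roughly at the robot. Holds 2 to 4 walnuts (walnut1..4).
- big_dipper_mouth (a point): Centre of the larger dipper's rim plane, 66 mm above its foot.
- small_dipper: Smaller loose steel dipper, 0.2 kg: upright cup 62 mm high, outer radius 37 at rim, 31 at foot, wall 4, floor 5. Origin under cup centre, z up. Round wooden handle 16 mm thick runs level along the body's -x, 52 mm above the foot, from the cup to 155 mm from its axis (grip it about 115 mm out); it starts pointing roughly at the robot. Holds 3 to 5 hazelnuts (hazel1..5).
- small_dipper_mouth (a point): Centre of the smaller dipper's rim plane, 62 mm above its foot.
- walnut1: Walnut that starts in the larger dipper (may be absent): rounded barrel 30 mm tall and 29 mm across with a 31 mm seam ridge, 12 g, origin at its centre (z axis from end to end); may lie any way round.
- walnut2: Walnut that starts in the larger dipper (may be absent): rounded barrel 30 mm tall and 29 mm across with a 31 mm seam ridge, 12 g, origin at its centre (z axis from end to end); may lie any way round.
- walnut3: Walnut that starts in the larger dipper (may be absent): rounded barrel 30 mm tall and 29 mm across with a 31 mm seam ridge, 12 g, origin at its centre (z axis from end to end); may lie any way round.
- walnut4: Walnut that starts in the larger dipper (may be absent): rounded barrel 30 mm tall and 29 mm across with a 31 mm seam ridge, 12 g, origin at its centre (z axis from end to end); may lie any way round.
- stray1: Stray walnut lying on the sill (may be absent; 2 to 4 there): rounded barrel 30 mm tall and 29 mm across with a 31 mm seam ridge, 12 g, origin at its centre (z axis from end to end); may lie any way round, starting on end.
- stray2: Stray walnut lying on the sill (may be absent; 2 to 4 there): rounded barrel 30 mm tall and 29 mm across with a 31 mm seam ridge, 12 g, origin at its centre (z axis from end to end); may lie any way round, starting on end.
- stray3: Stray walnut lying on the sill (may be absent; 2 to 4 there): rounded barrel 30 mm tall and 29 mm across with a 31 mm seam ridge, 12 g, origin at its centre (z axis from end to end); may lie any way round, starting on end.
- stray4: Stray walnut lying on the sill (may be absent; 2 to 4 there): rounded barrel 30 mm tall and 29 mm across with a 31 mm seam ridge, 12 g, origin at its centre (z axis from end to end); may lie any way round, starting on end.
- hazel1: Hazelnut that starts in the smaller dipper (may be absent): rounded, 18 mm tall and 18 mm across, 10 g, origin at its centre.
- hazel2: Hazelnut that starts in the smaller dipper (may be absent): rounded, 18 mm tall and 18 mm across, 10 g, origin at its centre.
- hazel3: Hazelnut that starts in the smaller dipper (may be absent): rounded, 18 mm tall and 18 mm across, 10 g, origin at its centre.
- hazel4: Hazelnut that starts in the smaller dipper (may be absent): rounded, 18 mm tall and 18 mm across, 10 g, origin at its centre.
- hazel5: Hazelnut that starts in the smaller dipper (may be absent): rounded, 18 mm tall and 18 mm across, 10 g, origin at its centre.
- piggy: White ceramic piggy bank, about 125 x 82 x 98 mm, loose, to be left alone. Origin under its centre.
- scrub_pad: Purple hard silicone scrub pad, 70 x 50 x 18 mm, loose, lying flat, to be left alone. Origin under its centre.
- lifter: Chrome shoehorn-style lifter lying flat along y, about 190 mm long, 35 mm wide and 8 mm high, loose, to be left alone. Origin near its middle.

How it is judged (in metres and radians):
On the way, in this order (a step that is already met when the one before it is completed fails the run):
1. the larger dipper is tipped over the baking dish to pour (angle between big_dipper's own z axis and vertical above 1.1 rad and horizontal distance between big_dipper_mouth and dish below 0.15 m), for 0.2 s.
2. after that the smaller dipper is tipped over the funnel to pour (angle between small_dipper's own z axis and vertical above 1.1 rad and horizontal distance between small_dipper_mouth and jar below 0.1 m), for 0.2 s.
At the end, for the whole second after the job is handed in: Walnuts at rest inside the dish walls, centres under 60 mm above the sill; hazelnuts at rest in the jar, centres under 34 mm from its axis and 95 mm above the sill; both dippers at rest upright on the sill (tilt under 0.12 rad, foot under 6 mm above it) (x of walnut1 in the frame of dish between -0.116 and 0.116 m and y of walnut1 in the frame of dish between -0.081 and 0.081 m and height (world z) of each of walnut1, walnut2, walnut3, walnut4, stray1, stray2, stray3, stray4 below 0.06 m and linear speed of each of walnut1, walnut2, walnut3, walnut4, stray1, stray2, stray3, stray4, hazel1, hazel2, hazel3, hazel4, hazel5 below 0.05 m/s and x of walnut2 in the frame of dish between -0.116 and 0.116 m and y of walnut2 in the frame of dish between -0.081 and 0.081 m and x of walnut3 in the frame of dish between -0.116 and 0.116 m and y of walnut3 in the frame of dish between -0.081 and 0.081 m and x of walnut4 in the frame of dish between -0.116 and 0.116 m and y of walnut4 in the frame of dish between -0.081 and 0.081 m and x of stray1 in the frame of dish between -0.116 and 0.116 m and y of stray1 in the frame of dish between -0.081 and 0.081 m and x of stray2 in the frame of dish between -0.116 and 0.116 m and y of stray2 in the frame of dish between -0.081 and 0.081 m and x of stray3 in the frame of dish between -0.116 and 0.116 m and y of stray3 in the frame of dish between -0.081 and 0.081 m and x of stray4 in the frame of dish between -0.116 and 0.116 m and y of stray4 in the frame of dish between -0.081 and 0.081 m and horizontal distance between each of hazel1, hazel2, hazel3, hazel4, hazel5 and jar below 0.034 m and height (world z) of each of hazel1, hazel2, hazel3, hazel4, hazel5 below 0.095 m and angle between each of big_dipper, small_dipper's own z axis and vertical below 0.12 rad and height (world z) of each of big_dipper, small_dipper below 0.006 m and linear speed of each of big_dipper, small_dipper below 0.03 m/s); the robot touches nothing.
It fails at once if the piggy bank, scrub pad or lifter is moved more than 40 mm (distance of any of piggy, scrub_pad, lifter from where it was at the start of the episode above 0.04 m).
Of walnut1, walnut2, walnut3, walnut4 only 2 to 4 are there at a start; the rules pass over those that are not, and their reading is None.
Of stray1, stray2, stray3, stray4 only 2 to 4 are there at a start; the rules pass over those that are not, and their reading is None.
Of hazel1, hazel2, hazel3, hazel4, hazel5 only 3 to 5 are there at a start; the rules pass over those that are not, and their reading is None.
At some moment in a run one of stray1, stray2, stray3, stray4, big_dipper, small_dipper may be knocked a few centimetres aside while the robot is not near it.
It also fails if it takes over 210 s, if anything falls off the work surface, if the arm or the gripper's body presses on something with over 40 N, if the wrist force passes 120 N, or if a joint passes its speed limit or range.

## Robot

A 6-joint arm with a two-finger parallel gripper is mounted at the origin on the work surface. World frame = base frame: x ahead of the robot, y to its left, z up, the work surface at z = 0. Lengths are in mm, angles in degrees, forces in N, time in s.
With the tool pointing down it reaches from about 350 to 850 mm from the base axis. Payload 8.1 kg.
Tool frame: the origin (TCP) lies at the very end of the fingers, on their centre line; the grasp point (between the pads) lies 19 mm behind it (r.grip_depth is the distance from the TCP to the grasp point, in mm); y points along the fingers, z is the direction in which the jaws open and shut, and the axes are right-handed (so a half turn about y gives the same grasp; the last joint's range is limited). The gripper opens to 85 mm and grips with 20 to 120 N. Pads are 22 mm wide; open, the fingers measure 114 mm over their backs; the gripper's body (76 mm by 85 mm) begins 54 mm behind the grasp point. The pads swing forward as they close: fully open they stand 13 mm farther back than shut.
Start: joints at [-76.57, 7.471, 85.268, -0, 87.261, -4.893], TCP at [188.646, -569.577, 231.292] pointing down, gripper open.
Joint ranges: [-169.43, 169.43], [-51.17, 129.36], [1.28, 143.12], [-76.62, 256.62], [0, 156.53], [-152.29, 152.29]. Speed limits (degrees/s): [136.94, 136.94, 159.86, 180, 180, 180].

## Interface

Orientations are given as [roll, pitch, yaw] about the fixed x, y, z axes, in that order (R = Rz(yaw) Ry(pitch) Rx(roll)).
In Python, from bench import readout, eyes, r gives the robot as it stands. The module is installed in compiled form; this text tells all that it offers.
- The arm moves only by the tool move_arm, never from a script. Its argument "motion" is text: rows parted by semicolons, each of 6 numbers parted by spaces: the shift along the world's x, y, z in cm, then the turn, a rotation vector about the world's x, y, z in degrees. A call has 1 to 10 rows; each row is the pose to reach, as a shift and turn from the pose commanded when the call began; what a row does not reach only later rows make up. A row lasts 1/12 s, in which the tool goes at most 41.7 mm and 7.16 degrees, less where a joint would pass 70% of its speed; a pose out of reach is approached as far as the arm can. A call with a gripper value outside its range is refused whole. "fingers" is the finger opening in cm, from 0 to 8.54, set as the call begins (left out, the last holds). The fingers move at their own pace and stop on an object; "squeeze" is the grip in N (left out, the last holds). Time passes only in rows, so rows that repeat a pose let the fingers close. It gives the time, the measured TCP pose, the force and the opening at its end, in the units of the state.
- readout.sense(): the state, without advancing time (a new reading comes with each control period).
- eyes.snapshot(name): name is "scene" or "side" or "wrist"; returns a dict with "image" (400x640x3 uint8, blue, green, red), "fx", "fy", "cx", "cy" (pixels), "world_to_cam" (4x4, takes a point from world to camera coordinates). Camera axes: x right, y down, z forward; pixel columns grow to the right and rows downward; lengths in mm; the calibration is good to about 2 mm. A picture is of the moment at which its call begins. There is no depth.
- r.hand_in(): hands the job in, once; it reports no verdict.
The state is a dict: "time": time; "joint_pos": joint angles; "qd": joint speeds; "joint_efforts": joint torques, N m; "tool_pos": TCP position; "tcp_rot": TCP orientation; "ft_force": force on the tool from outside, world axes, zero at the start; "wrist_torque": the same for the moment, N m; "finger_gap": finger opening in mm.
Only numpy, scipy, OpenCV 4.12 (cv2) and the standard library are available. Lean on these libraries where they do the work, as an engineer would, in place of code of your own. Each camera call takes 0.05 s, during which the arm holds its last target. There are 200 camera calls.

## Working session

There is one attempt and no reset: what is moved stays moved. The work goes in short steps, Python scripts to look and compute and a tool call to move; the robot and the scene stay as the last step left them, time stands still between calls to the robot, and variables do not carry over. Pictures are saved under pics/ and viewed, about 12 in all and at most 16, crops included, and the job is handed in when it is done.

Besides the shell and the picture viewer there is one more tool, called after "Emit:" by a JSON object that holds its "fn" and its "kwargs", one argument or row to a line. move_arm: Moves the arm, as the interface text tells. Its arguments: {"type":"object","properties":{"motion":{"type":"string"},"fingers":{"type":"number"},"squeeze":{"type":"number"}},"required":["motion"]}

```bash
mkdir -p pics; cat > h.py <<'E'
import numpy as np, cv2
from scipy.spatial.transform import Rotation as Ro
from bench import readout, eyes, r
def snap(name,fn,crop=None,k=1):
    s=eyes.snapshot(name); im=np.array(s["image"])
    np.savez('pics/'+fn+'.npz',T=s["world_to_cam"],K=[s["fx"],s["fy"],s["cx"],s["cy"]])
    cv2.imwrite('pics/'+fn+'_full.png',im)
    if crop: im=im[crop[1]:crop[3],crop[0]:crop[2]]
    im=cv2.resize(im,None,fx=k,fy=k,interpolation=cv2.INTER_CUBIC)
    cv2.imwrite('pics/'+fn+'.png',im); return s
def ray(fn,u,v,z):
    d=np.load('pics/'+fn+'.npz');T=d['T'];fx,fy,cx,cy=d['K']
    R=T[:3,:3];t=T[:3,3];c=-R.T@t;w=R.T@np.array([(u-cx)/fx,(v-cy)/fy,1])
    return (c+w*(z-c[2])/w[2]).round(1)
def proj(fn,p):
    d=np.load('pics/'+fn+'.npz');T=d['T'];fx,fy,cx,cy=d['K']
    q=T[:3,:3]@np.array(p,float)+T[:3,3];return (np.array([fx*q[0]/q[2]+cx,fy*q[1]/q[2]+cy])).round(1)
E
python3 - <<'E'
from h import *
a=snap("scene","sc0",k=1.25);b=snap("side","si0",k=1.25)
for s in(a,b):
    T=s["world_to_cam"];print(s["fx"],(-T[:3,:3].T@T[:3,3]).round(),T[2,:3].round(2))
print(readout.sense())
E
```

```text
493.0167948989248 [1122. -600. 1115.] [-0.42  0.45 -0.79]
450.07452776647875 [ 522. -895.  721.] [ 0.05  0.81 -0.58]
{'time': 0.1, 'joint_pos': array([-7.65689500e+01,  7.51008604e+00,  8.53251039e+01,  2.85608628e-03,
        8.72624583e+01, -4.89245540e+00]), 'qd': array([-0.01950847, -0.08976549, -0.17966759, -0.01670769,  0.1092886 ,
        0.01403389]), 'joint_efforts': array([ 1.55023670e-03, -5.70950961e+01, -5.01941729e+01, -1.69631521e-04,
        8.12267623e-03,  2.64243761e-05]), 'tool_pos': array([ 188.55421161, -569.06293933,  230.33680439]), 'tcp_rot': array([-9.00970492e+01,  1.11701978e-02, -1.61676643e+02]), 'ft_force': array([-0.21960051,  0.0781753 ,  0.50243881]), 'wrist_torque': array([0.01033787, 0.02371144, 0.0166571 ]), 'finger_gap': 85.22942815914664}
```

View pics/sc0.png

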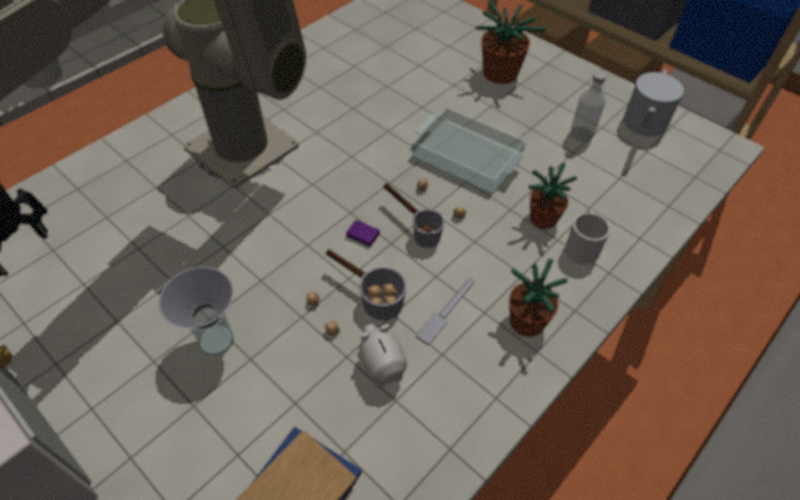

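View pics/si0.png

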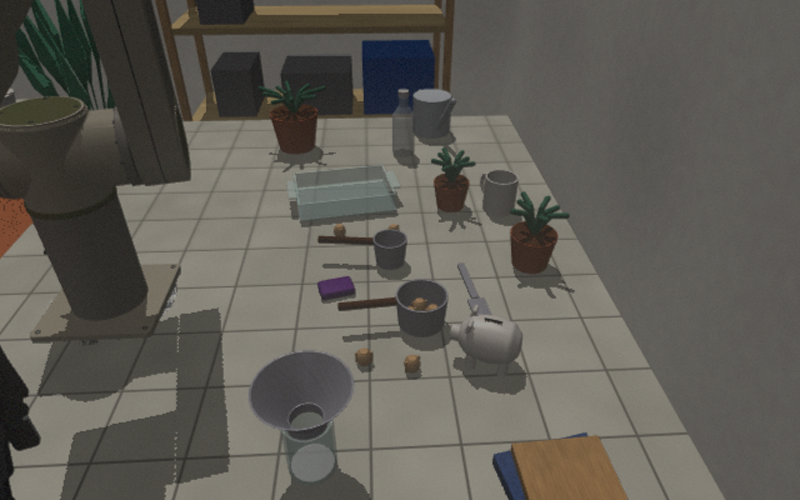

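The scene view shows the dish at the back left, around (468,150). The small dipper is at (428,228) and the big dipper at (383,292). There are four strays, at (422,184), (459,212), (312,298) and (331,328). The jar is at (210,320). The side view agrees. I'll enlarge both pictures.

```bash
python3 - <<'E'
from h import *
for n,c in(("sc0",(110,80,430,310)),("si0",(190,125,430,395))):
    im=cv2.imread(f'pics/{n}_full.png')[c[1]:c[3],c[0]:c[2]]
    k=2.5 if n=="sc0" else 2.2
    cv2.imwrite(f'pics/{n}c.png',cv2.convertScaleAbs(cv2.resize(im,None,fx=k,fy=k,interpolation=cv2.INTER_CUBIC),alpha=1.4))
E
```

```text
(no output)
```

View pics/sc0c.png

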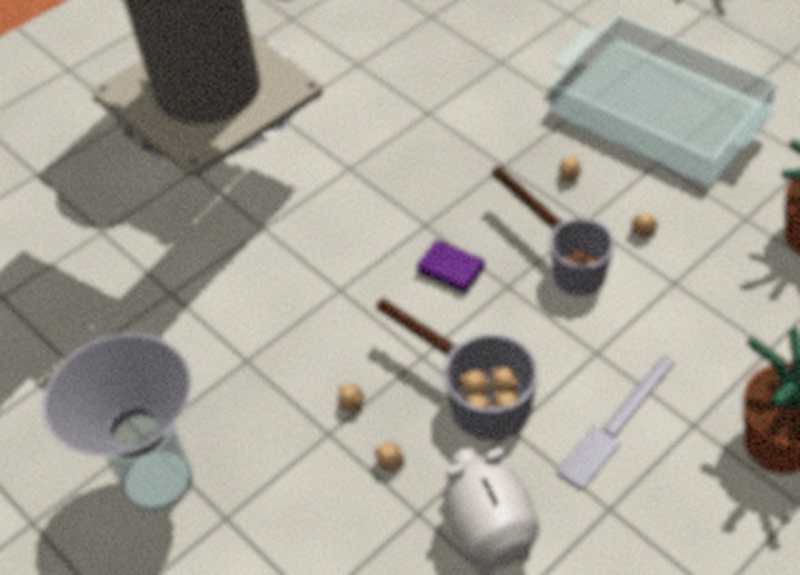

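View pics/si0c.png

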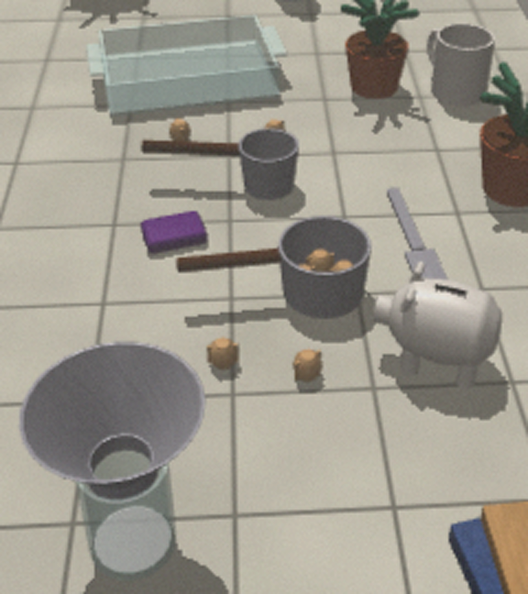

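Crop readings:
- **Strays (scene):** (569,168), (644,225), (350,397), (389,457).
- **Big dipper:** rim centre (491,375), handle end (381,303).
- **Small dipper:** rim centre (581,247), handle end (498,172).
- **Funnel:** rim centre (118,393).
- **Dish:** top corners about (620,20), (775,97), (708,182), (550,100).

The big dipper holds four walnuts.

```bash
python3 - <<'E'
from h import *
A=lambda u,v,z:ray('sc0',110+u/2.5,80+v/2.5,z)
B=lambda u,v,z:ray('si0',190+u/2.2,125+v/2.2,z)
P={'s1':((569,168),(180,131),15),'s2':((644,225),(274,128),15),'s3':((350,397),(223,353),15),'s4':((389,457),(308,364),15),
'bigrim':((491,372),(325,250),66),'bighand':((381,303),(181,265),56),'smrim':((581,247),(269,154),62),'smhand':((498,172),(145,147),52),
'funnel':((118,393),(113,412),165),'jarfoot':((156,478),(133,540),6),
'dTL':((620,20),(102,28),50),'dTR':((775,97),(265,18),50),'dBR':((708,182),(282,95),0),'dBL':((550,100),(92,65),50),
'pad':((451,265),(174,228),18),'dBLs':((550,118),(110,113),0)}
for k,(a,b,z) in P.items(): print(k,A(*a,z),B(*b,z))
for p in [(491,410),(462,455)]: print(A(*p,50))
for p in [(668,362),(608,432),(580,485),(560,475),(617,440)]: print('lift',A(*p,8))
E
```

```text
s1 [443.9 215.6  15. ] [444.6 211.2  15. ]
s2 [570.7 207.2  15. ] [568.6 211.8  15. ]
s3 [ 499.2 -195.    15. ] [ 499.3 -197.1   15. ]
s4 [ 583.1 -216.6   15. ] [ 581.9 -216.6   15. ]
bigrim [610.6 -93.5  66. ] [ 607.1 -105.7   66. ]
bighand [ 456.1 -105.6   56. ] [ 457.9 -109.5   56. ]
smrim [564.   99.1  62. ] [556.9  81.1  62. ]
smhand [409.9 125.3  52. ] [407.2 119.4  52. ]
funnel [ 426.  -393.7  165. ] [ 424.  -400.1  165. ]
jarfoot [ 423.9 -393.8    6. ] [ 424.2 -396.9    6. ]
dTL [333.4 438.7  50. ] [324.2 446.3  50. ]
dTR [571.1 459.3  50. ] [567.  466.7  50. ]
dBR [575.5 327.2   0. ] [585. 322.   0.]
dBL [369.8 260.8  50. ] [321.  333.4  50. ]
pad [450.1   5.   18. ] [444.4   1.1  18. ]
dBLs [357.2 276.3   0. ] [344.9 286.2   0. ]
[ 635.4 -119.5   50. ]
[ 651.3 -177.4   50. ]
lift [713.7  77.    8. ]
lift [724.3 -35.9   8. ]
lift [ 744.7 -103.2    8. ]
lift [ 722.2 -108.6    8. ]
lift [737.5 -36.9   8. ]
```

```bash
cat >> h.py <<'E'
def overlay(fn,items,crop,k,out):
    im=cv2.imread(f'pics/{fn}_full.png')[crop[1]:crop[3],crop[0]:crop[2]]
    im=cv2.convertScaleAbs(cv2.resize(im,None,fx=k,fy=k,interpolation=cv2.INTER_CUBIC),alpha=1.4)
    for pts,col in items:
        q=np.array([(proj(fn,p)-crop[:2])*k for p in pts]).astype(int)
        cv2.polylines(im,[q.reshape(-1,1,2)],False,col,1)
    cv2.imwrite('pics/'+out+'.png',im)
    return im
def circ(x,y,z,rad): return [(x+rad*np.cos(a),y+rad*np.sin(a),z) for a in np.linspace(0,6.2832,40)]
def rect(x,y,z,yaw,hx=120,hy=85):
    c,s=np.cos(np.radians(yaw)),np.sin(np.radians(yaw))
    return [(x+c*a-s*b,y+s*a+c*b,z) for a,b in((-hx,-hy),(hx,-hy),(hx,hy),(-hx,hy),(-hx,-hy))]
def dip(x,y,yaw,big):
    h,ro,rf,hh=(66,49,44,56) if big else (62,37,31,52)
    c,s=np.cos(np.radians(yaw)),np.sin(np.radians(yaw))
    return [(circ(x,y,h,ro),(0,255,0)),(circ(x,y,0,rf),(0,255,0)),([(x-ro*c,y-ro*s,hh),(x-155*c,y-155*s,hh)],(0,255,255))]
E
python3 - <<'E'
from h import *
it=[(rect(456,368,0,5),(0,0,255)),(rect(456,368,50,5),(255,0,0)),(circ(425,-396,165,68),(0,255,0)),(circ(425,-396,0,36),(0,255,0))]
it+=dip(609,-100,3,1)+dip(561,90,-12,0)
for x,y in((444,213),(570,209),(499,-196),(582.5,-216.6)): it.append((circ(x,y,15,15),(255,0,255)))
a=overlay('sc0',it,(110,80,430,310),2.3,'o1');b=overlay('si0',it,(190,125,430,395),2.05,'o2')
b=cv2.resize(b,None,fx=.95,fy=.95)
# side by side needs 800x600: save separately cropped
h=529;L=a[:, 250:736][:, :];
cv2.imwrite('pics/o.png',np.hstack([cv2.resize(a,None,fx=.5*0.9,fy=.5*.9)if 0 else a[:529,330:736],b[:529,:394 if b.shape[1]>394 else None]])) if b.shape[0]<529 else cv2.imwrite('pics/o.png',np.hstack([np.pad(a,((0,max(0,b.shape[0]-a.shape[0])),(0,0),(0,0)))[:b.shape[0],330:736],b[:,:394]]))
E
```

```text
Traceback (most recent call last):
ValueError: all the input array dimensions except for the concatenation axis must match exactly, but along dimension 0, the array at index 0 has size 529 and the array at index 1 has size 526
```

```bash
python3 - <<'E'
import cv2,numpy as np
a=cv2.imread('pics/o1.png')[:526,330:736];b=cv2.resize(cv2.imread('pics/o2.png'),None,fx=.95,fy=.95)[:526,:394]
cv2.imwrite('pics/o.png',np.hstack([a,b]))
E
```

```text
(no output)
```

View pics/o.png

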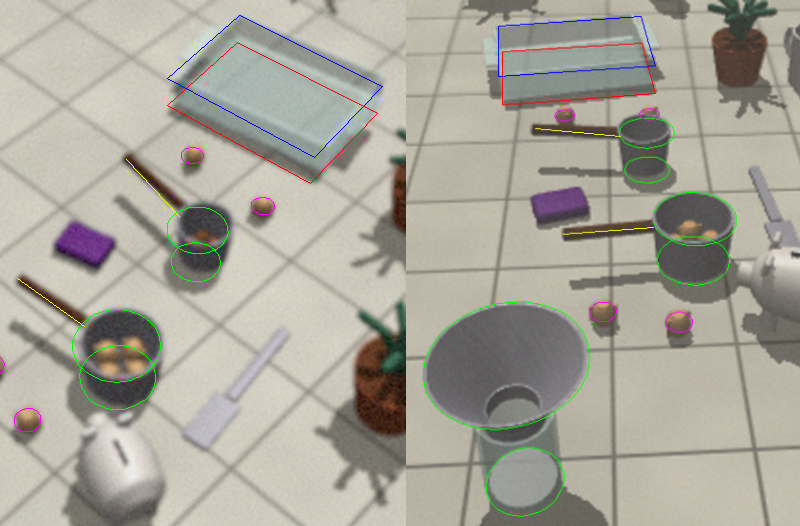

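The overlays fit within a few mm. The small dipper's yaw is nearer -10.5°. Before planning the grasp on s4 I'll check how much clearance it has from the piggy bank.

```bash
python3 - <<'E'
from h import *
A=lambda u,v,z:ray('sc0',110+u/2.5,80+v/2.5,z)
B=lambda u,v,z:ray('si0',190+u/2.2,125+v/2.2,z)
print('slot',A(490,492,98),B(450,290,98)); print('snout',A(455,466,55),B(377,308,55)); print('tail',B(500,325,50),A(530,520,50)); print('ear',A(497,453,85),B(420,270,85))
E
```

```text
slot [ 719.4 -206.6   98. ] [ 714.9 -209.5   98. ]
snout [ 657.3 -192.9   55. ] [ 651.6 -184.1   55. ]
tail [ 768.6 -209.5   50. ] [ 749.4 -183.5   50. ]
ear [ 689.7 -166.6   85. ] [ 695.1 -164.5   85. ]
```

Emit:
{"fn": "move_arm", "kwargs": {
  "motion": "4 4 2 0 0 0; 7 7.5 3 0 0 0; 9 10.5 3 0 0 0; 12 13.5 3 0 0 0; 15 17 3 0 0 0; 18 20 3 0 0 0; 21 24 3 0 0 0; 24 28 2 0 0 0; 27 32 0 0 0 0; 29 35 -2 0 0 0",
  "fingers": 6,
  "squeeze": 40
}}

```text
time: 0.93
tool_pos: [452.7, -256.3, 230.6]
tcp_rot: [-89.9, 0.1, -161.7]
ft_force: [0.6, -0.7, -0.6]
finger_gap: 60.1
```

Emit:
{"fn": "move_arm", "kwargs": {
  "motion": "2 2.4 -3 0 0 0; 2 2.4 -6 0 0 0; 2 2.4 -6 0 0 0; 2 2.4 -6 0 0 0"
}}

```text
time: 1.27
tool_pos: [469.5, -232.7, 167.9]
tcp_rot: [-90.2, -0.2, -161.6]
ft_force: [-0.3, -0.1, 0.6]
finger_gap: 60.0
```

Emit:
{"fn": "move_arm", "kwargs": {
  "motion": "1.5 1.9 -3 0 0 0; 2.95 3.65 -5 0 0 0; 2.95 3.65 -8 0 0 0; 2.95 3.65 -11 0 0 0; 2.95 3.65 -14 0 0 0; 2.95 3.65 -16 0 0 0; 2.95 3.65 -16.5 0 0 0; 2.95 3.65 -16.5 0 0 0"
}}

```text
time: 1.93
tool_pos: [500.1, -198.4, 5.1]
tcp_rot: [-90.0, -0.1, -161.8]
ft_force: [-0.1, 0.5, -0.4]
finger_gap: 59.9
```

Emit:
{"fn": "move_arm", "kwargs": {
  "motion": "0 0 0 0 0 0; 0 0 0 0 0 0; 0 0 0 0 0 0; 0 0 0 0 0 0",
  "fingers": 0
}}

```text
time: 2.27
tool_pos: [502.6, -198.6, 7.8]
tcp_rot: [-89.8, 0.2, -161.7]
ft_force: [-1.6, -0.8, 8.5]
finger_gap: 25.9
```

Emit:
{"fn": "move_arm", "kwargs": {
  "motion": "0 0 4 0 0 0; 0 0 8 0 0 0; 0 3 12 0 0 0; 0 7 15 0 0 0; 0 11 15 0 0 0; 0 15 15 0 0 0; 0 19 15 0 0 0; 0 23 15 0 0 0; 0 27 15 0 0 0; -1 31 15 0 0 0"
}}

```text
time: 3.1
tool_pos: [492.7, 110.3, 157.0]
tcp_rot: [-90.0, 0.2, -161.7]
ft_force: [1.4, 1.4, 0.0]
finger_gap: 25.8
```

Emit:
{"fn": "move_arm", "kwargs": {
  "motion": "-2 4 0 0 0 0; -3 8 0 0 0 0; -4 12 0 0 0 0; -5 16 0 0 0 0; -6 20 0 0 0 0; -7 24 -2 0 0 0; -7 27 -4 0 0 0; -7 27 -7 0 0 0; -7 27 -10 0 0 0; -7 27 -10 0 0 0"
}}

```text
time: 3.93
tool_pos: [417.9, 376.4, 49.6]
tcp_rot: [-89.8, -0.5, -161.6]
ft_force: [-1.0, -1.0, -0.5]
finger_gap: 25.8
```

```bash
python3 - <<'E'
from h import *
s=readout.sense();print(s['joint_pos'].round(2),s['tool_pos'].round(1),s['finger_gap'])
snap("scene","sc1",k=1.25)
E
```

```text
[ 3.6790e+01  1.1520e+01  1.0059e+02 -1.0000e-02  6.8370e+01  1.0838e+02] [417.9 376.4  49.6] 25.803129867195555
```

View pics/sc1.png

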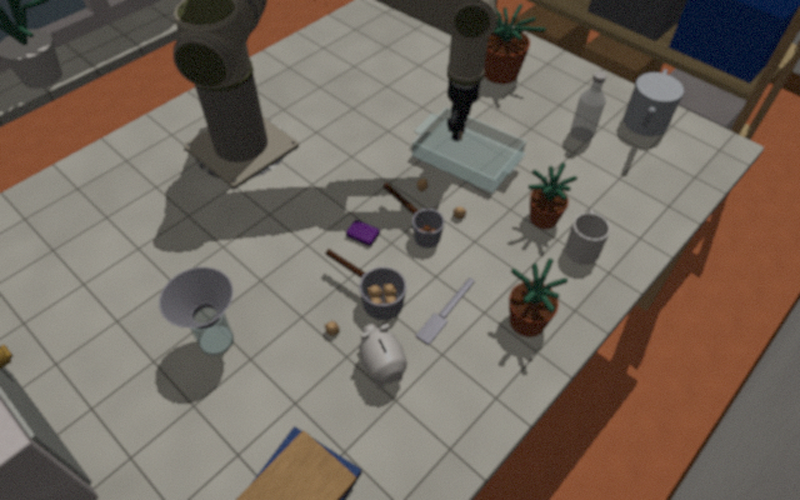

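The stray is gripped over the dish at about (458,120). The other three have not moved.

Emit:
{"fn": "move_arm", "kwargs": {
  "motion": "0 0 -0.8 0 0 0; 0 0 -0.8 0 0 0; 0 0 -0.8 0 0 0; 0 0 -0.8 0 0 0; 0 0 3 0 0 0; 0 0 6 0 0 0; 0.5 -3 8 0 0 0; 1.3 -7 8 0 0 0; 2 -11 8 0 0 0; 2.6 -14 8 0 0 0",
  "fingers": 6
}}

```text
time: 4.82
tool_pos: [448.8, 236.1, 137.0]
tcp_rot: [-90.0, 0.2, -161.7]
ft_force: [-1.1, -0.6, -0.8]
finger_gap: 60.0
```

Emit:
{"fn": "move_arm", "kwargs": {
  "motion": "0.3 -3 -2 0 0 0; 0 -3 -5 0 0 0; 0 -3 -7 0 0 0; 0 -3 -7 0 0 0"
}}

```text
time: 5.15
tool_pos: [445.2, 206.3, 61.6]
tcp_rot: [-90.0, -0.3, -161.8]
ft_force: [-1.3, -0.1, -1.0]
finger_gap: 59.9
```

Emit:
{"fn": "move_arm", "kwargs": {
  "motion": "-0.1 0.7 -2 0 0 0; -0.1 0.7 -4 0 0 0; -0.1 0.7 -5.5 0 0 0; -0.1 0.7 -5.5 0 0 0"
}}

```text
time: 5.48
tool_pos: [445.4, 215.0, 8.7]
tcp_rot: [-90.0, -0.2, -161.7]
ft_force: [-1.3, -0.8, -1.4]
finger_gap: 59.7
```

Emit:
{"fn": "move_arm", "kwargs": {
  "motion": "0 0 0 0 0 0; 0 0 0 0 0 0; 0 0 0 0 0 0; 0 0 0 0 0 0; 0 0 4 0 0 0; 0 0 8 0 0 0; 0 4 11 0 0 0; 0 8 11 0 0 0; 0 11 10 0 0 0; 0 14 9 0 0 0",
  "fingers": 0
}}

```text
time: 6.32
tool_pos: [448.5, 358.7, 103.7]
tcp_rot: [-90.1, 0.4, -161.7]
ft_force: [-0.1, -0.1, 0.5]
finger_gap: 28.9
```

Emit:
{"fn": "move_arm", "kwargs": {
  "motion": "1.5 0 -2 0 0 0; 3 0 -4 0 0 0; 3 0 -5.8 0 0 0; 3 0 -5.8 0 0 0"
}}

```text
time: 6.65
tool_pos: [475.0, 354.0, 38.6]
tcp_rot: [-89.9, -0.3, -161.7]
ft_force: [-1.5, -1.6, -1.3]
finger_gap: 29.1
```

Emit:
{"fn": "move_arm", "kwargs": {
  "motion": "0 0 0 0 0 0; 0 0 0 0 0 0; 0 0 0 0 0 0; 0 0 4 0 0 0; 0 0 8 0 0 0; 3 -3 9 0 0 0; 6 -6 9 0 0 0; 9 -9 9 0 0 0; 9.2 -12.5 7 0 0 0; 9.2 -14 5 0 0 0",
  "fingers": 6
}}

```text
time: 7.48
tool_pos: [573.0, 211.8, 95.7]
tcp_rot: [-89.9, 0.4, -161.8]
ft_force: [-0.4, -0.0, -1.3]
finger_gap: 59.9
```

Emit:
{"fn": "move_arm", "kwargs": {
  "motion": "0 -0.5 -2 0 0 0; 0 -0.5 -2 0 0 0; 0 -0.5 -2 0 0 0"
}}

```text
time: 7.73
tool_pos: [568.1, 209.9, 72.2]
tcp_rot: [-90.0, -0.1, -161.7]
ft_force: [0.1, 0.5, 1.8]
finger_gap: 59.9
```

Emit:
{"fn": "move_arm", "kwargs": {
  "motion": "0.15 0 -3 0 0 0; 0.15 0 -5.5 0 0 0; 0.15 0 -6.5 0 0 0; 0.15 0 -6.5 0 0 0"
}}

```text
time: 8.07
tool_pos: [568.5, 210.8, 5.7]
tcp_rot: [-90.0, -0.2, -161.6]
ft_force: [-0.7, 0.5, -0.0]
finger_gap: 60.3
```

Emit:
{"fn": "move_arm", "kwargs": {
  "motion": "0 0 0 0 0 0; 0 0 0 0 0 0; 0 0 0 0 0 0; 0 0 0 0 0 0; 0 0 4 0 0 0; 0 0 8 0 0 0; -2 4 11 0 0 0; -4 8 11 0 0 0; -5 12 11 0 0 0; -6 16 9 0 0 0",
  "fingers": 0
}}

```text
time: 8.9
tool_pos: [516.5, 359.3, 109.3]
tcp_rot: [-90.1, 0.6, -161.7]
ft_force: [1.7, 0.1, 0.7]
finger_gap: 26.0
```

Emit:
{"fn": "move_arm", "kwargs": {
  "motion": "0 1 -2 0 0 0; 0 2 -4 0 0 0; 0 2 -5 0 0 0; 0 2 -5 0 0 0; 0 2 -5 0 0 0"
}}

```text
time: 9.32
tool_pos: [514.0, 375.0, 52.6]
tcp_rot: [-90.0, -0.0, -161.7]
ft_force: [0.5, -0.2, 0.2]
finger_gap: 25.9
```

Emit:
{"fn": "move_arm", "kwargs": {
  "motion": "0 0 -0.8 0 0 0; 0 0 -0.8 0 0 0; 0 0 -0.8 0 0 0; 0 0 -0.8 0 0 0; 0 0 3 0 0 0; 0 0 7 0 0 0; 0 -3 10 0 0 0; 0.5 -7 11 0 0 0; 1 -11 11 0 0 0; 1.5 -15 11 0 0 0",
  "fingers": 6
}}

```text
time: 10.15
tool_pos: [530.0, 224.8, 165.0]
tcp_rot: [-90.0, 0.3, -161.6]
ft_force: [0.6, -1.8, 0.4]
finger_gap: 59.9
```

```bash
cat >> h.py <<'E'
def log():
    s=readout.sense();open('fk.txt','a').write(' '.join(map(str,list(s['joint_pos'])+list(s['tool_pos'])+list(s['tcp_rot'])))+'\n');print(s['joint_pos'].round(1),s['tool_pos'].round(1),s['tcp_rot'].round(1))
E
python3 -c "
from h import *
log();snap('scene','sc2',(300,60,460,180),3)"
```

```text
[17.9  5.8 94.1 -0.  79.9 89.5] [530.  224.8 165. ] [ -90.     0.3 -161.6]
```

Emit:
{"fn": "move_arm", "kwargs": {
  "motion": "0.5 -4 0 0 0 0; 1 -8 0 0 0 0; 1.5 -12 0 0 0 0; 2 -16 0 0 0 0; 2.5 -20 0 0 0 0; 3 -24 0 0 0 0; 3.5 -28 0 0 0 0; 4 -32 0 0 0 0; 4.5 -36 0 0 0 0; 5 -40 0 0 0 0"
}}

```text
time: 11.03
tool_pos: [578.9, -176.5, 163.0]
tcp_rot: [-90.0, 0.1, -161.7]
ft_force: [0.8, 0.3, -0.1]
finger_gap: 59.9
```

Emit:
{"fn": "move_arm", "kwargs": {
  "motion": "0 -3 -2 0 0 0; 0 -4 -5 0 0 0; 0 -4 -5 0 0 0; 0 -4 -5 0 0 0"
}}

```text
time: 11.37
tool_pos: [577.1, -214.3, 110.4]
tcp_rot: [-90.2, -0.2, -161.8]
ft_force: [-0.4, 0.6, 0.4]
finger_gap: 60.1
```

Emit:
{"fn": "move_arm", "kwargs": {
  "motion": "0.5 -0.2 -4 0 0 0; 0.5 -0.2 -8 0 0 0; 0.5 -0.2 -10.3 0 0 0; 0.5 -0.2 -10.3 0 0 0; 0.5 -0.2 -10.3 0 0 0"
}}

```text
time: 11.78
tool_pos: [583.9, -215.0, 9.8]
tcp_rot: [-90.1, -0.0, -161.6]
ft_force: [-0.1, -0.5, 1.1]
finger_gap: 59.8
```

Emit:
{"fn": "move_arm", "kwargs": {
  "motion": "0 0 0 0 0 0; 0 0 0 0 0 0; 0 0 0 0 0 0; 0 0 0 0 0 0; 0 0 4 0 0 0; 0 0 8 0 0 0; 0 0 12 0 0 0; -1 4 15 0 0 0; -1 8 16 0 0 0; -1 12 16 0 0 0",
  "fingers": 0
}}

```text
time: 12.62
tool_pos: [576.5, -103.0, 175.8]
tcp_rot: [-89.7, 0.5, -161.8]
ft_force: [1.9, -0.3, -0.4]
finger_gap: 25.8
```

Emit:
{"fn": "move_arm", "kwargs": {
  "motion": "-1 4 0 0 0 0; -2 8 0 0 0 0; -3 12 0 0 0 0; -4 16 0 0 0 0; -5 20 0 0 0 0; -6 24 0 0 0 0; -7 28 0 0 0 0; -8 32 0 0 0 0; -9 36 0 0 0 0; -10 40 0 0 0 0"
}}

```text
time: 13.45
tool_pos: [473.7, 299.9, 171.1]
tcp_rot: [-90.0, 0.2, -161.7]
ft_force: [0.2, 0.0, -0.8]
finger_gap: 25.6
```

Emit:
{"fn": "move_arm", "kwargs": {
  "motion": "-1.5 2 -4 0 0 0; -3 4.2 -8 0 0 0; -3 4.2 -11.8 0 0 0; -3 4.2 -11.8 0 0 0; -3 4.2 -11.8 0 0 0"
}}

```text
time: 13.87
tool_pos: [441.6, 338.6, 48.8]
tcp_rot: [-89.9, -0.3, -161.6]
ft_force: [-0.1, -1.0, 0.1]
finger_gap: 25.6
```

Emit:
{"fn": "move_arm", "kwargs": {
  "motion": "0 0 0 0 0 0; 0 0 0 0 0 0; 0 0 0 0 0 0; 0 0 4 0 0 0; 0 0 8 0 0 0; 0 0 12 0 0 0; 0 0 16 0 0 0; 0 -4 18 0 0 0; 0 -8 18 0 0 0; 0 -12 18 0 0 0",
  "fingers": 5
}}

```text
time: 14.7
tool_pos: [445.9, 219.0, 236.1]
tcp_rot: [-90.0, 0.5, -161.6]
ft_force: [0.9, -0.7, -0.2]
finger_gap: 49.8
```

Emit:
{"fn": "move_arm", "kwargs": {
  "motion": "0 -4 0 0 0 0; 0 -8 0 0 0 0; 0 -12 0 0 0 0; 0 -12 0 -7 0 0; 0 -12 0 -14 0 0; 0 -12 0 -21 0 0; 0 -12 0 -28 0 0; 0 -12 0 -35 0 0; 0 -12 0 -42 0 0; 0 -12 0 -49 0 0"
}}

```text
time: 15.53
tool_pos: [445.4, 100.6, 234.1]
tcp_rot: [-42.3, -13.4, -167.8]
ft_force: [0.2, -1.1, 0.2]
finger_gap: 49.9
```

```bash
python3 -c "
from h import *
log();snap('scene','sc3',(300,60,460,180),4)"
```

```text
[ 35.2   9.9  95.7 -39.7 103.9 107.8] [445.4 100.6 234.1] [ -42.3  -13.4 -167.8]
```

View pics/sc3.png

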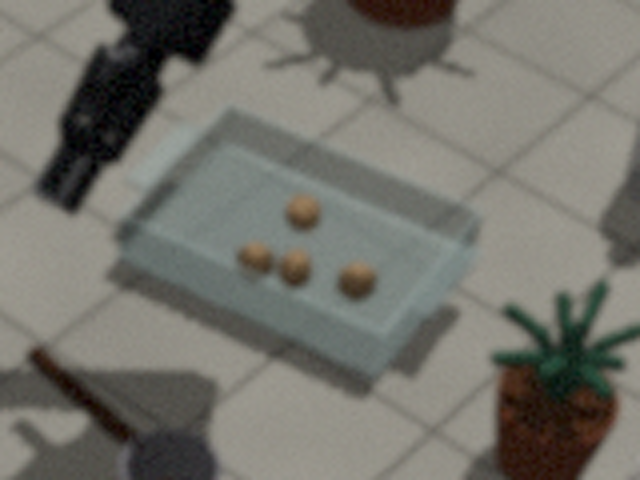

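All four strays are in the dish, at about (302,211), (255,258), (294,268) and (357,280). Next I'll fit the arm kinematics to choose the pouring direction.

```bash
cat > fk.py <<'E'
import numpy as np
from scipy.spatial.transform import Rotation as Ro
from scipy.optimize import least_squares
D=[list(map(float,l.split())) for l in open('fk.txt')]
D.append([-76.5569,7.510,85.325,0.003,87.262,-4.892,188.554,-569.063,230.337,-90.097,.011,-161.677])
D.append([36.79,11.52,100.59,-.01,68.37,108.38,417.9,376.4,49.6,-89.8,-.5,-161.6])
D=np.array(D)
R=lambda a,q:Ro.from_euler(a,q,degrees=True).as_matrix()
def A(q):
    R1=R('z',q[0]);R2=R1@R('y',q[1]);R3=R2@R('y',q[2]);R5=R3@R('z',q[3])@R('y',q[4])
    return np.column_stack([R1[:,0],R1[:,2],R2[:,2],R3[:,0],R3[:,2],R5[:,2]]),R5@R('z',q[5])
M=np.vstack([A(d[:6])[0] for d in D]);y=D[:,6:9].ravel()
p,res,rk,sv=np.linalg.lstsq(M,y,rcond=1e-4)
T0=[A(d[:6])[1].T@R('xyz',d[9:12]) for d in D]
TOOL=Ro.from_matrix(T0).mean().as_matrix()
def fk(q):
    a,r=A(q);return a@p,r@TOOL
lo=np.array([-169.4,-51.1,1.3,-76.6,0,-152.2]);hi=np.array([169.4,129.3,143.1,256.6,156.5,152.2])
def ik(pos,Rt,q0):
    f=lambda q:np.r_[(fk(q)[0]-pos)/10,Ro.from_matrix(fk(q)[1]@Rt.T).as_rotvec()*20]
    s=least_squares(f,np.clip(q0,lo+.5,hi-.5),bounds=(lo,hi));return s.x,np.abs(s.fun).max()
if __name__=='__main__':
    print(p.round(1),rk,sv.round(3),(M@p-y).round(1));print(TOOL.round(2))
    for t in T0: print(np.degrees(Ro.from_matrix(TOOL.T@t).magnitude()).round(2))
E
python3 fk.py
```

```text
[ 26.6 378.2 248.4  55.1 537.2 310.7] 6 [3.937 2.823 0.681 0.183 0.175 0.036] [ 15.1 -48.9   3.2  22.7  -5.6 -12.8 -50.8  -7.    1.7  23.  -46.8   8. ]
[[ 0. -0. -1.]
 [-1. -0. -0.]
 [-0.  1. -0.]]
0.02
0.02
0.02
0.05
```

```bash
sed -i 's/np.column_stack(\[R1\[:,0\],/np.column_stack([R1[:,1],R1[:,0],/' fk.py; python3 fk.py; cat > pl.py <<'E'
from fk import *
def run(C,hz,yawh,sgn,grip=115,q0=None,mx=120,out=True):
    # cup axis point C (xy), handle height hz, handle yaw (cup x dir); grasp point on handle, tcp 19 beyond
    cy,sy=np.cos(np.radians(yawh)),np.sin(np.radians(yawh)); ax=np.array([cy,sy,0])
    g=np.array([C[0],C[1],hz])-grip*ax
    res=[]
    for flip in(0,1):
        jz=np.array([-sy,cy,0])*(1 if flip else -1); Yt=np.array([0,0,-1.]);Rt=np.column_stack([np.cross(Yt,jz),Yt,jz])
        q=np.array([np.degrees(np.arctan2(g[1],g[0])),7,90,0,85,0.]) if q0 is None else q0
        o=[]
        for t in range(0,mx+1,10):
            Rr=Ro.from_rotvec(np.radians(sgn*t)*ax).as_matrix()@Rt
            q,e=ik(g+Rr[:,1]*19,Rr,q);o.append((t,round(e,2),q.round(0)))
            if e>.3: break
        res.append((flip,o[-1],o[0][2]))
    return res
if __name__=='__main__':
    for C,hz,yaws in(((456,368),135,(0,20,39,55,-20)),((425,-396),215,(-43,-20,0,-60,20))):
        for yw in yaws:
            for s in(1,-1):
                for f,o,s0 in run(C,hz,yw,s): print(C,yw,s,f,o[0],o[1],o[2],s0)
E
python3 pl.py
```

```text
[ 51.2  -0.  318.6 368.7  61.8 553.5 364.7] 7 [3.938 2.823 2.018 0.619 0.183 0.174 0.036] [ 0.  -0.  -0.  -0.  -0.  -0.   0.1  0.   0.   0.  -0.   0. ]
[[ 0. -0. -1.]
 [-1. -0. -0.]
 [-0.  1. -0.]]
0.02
0.02
0.02
0.05
(456, 368) 0 1 0 120 0.0 [  3.  57. 113.  98. 119.  11.] [ 41.  -3. 108.  -0.  75. 131.]
(456, 368) 0 1 1 100 1.5 [  -4.   31.  126.   87.   98. -152.] [ 41.  -3. 108.   0.  75. -49.]
(456, 368) 0 -1 0 120 0.18 [ 59.  82.  48. -77. 153. 121.] [ 41.  -3. 108.  -0.  75. 131.]
(456, 368) 0 -1 1 120 0.18 [ 59.  82.  48. -77. 153. -59.] [ 41.  -3. 108.   0.  75. -49.]
(456, 368) 20 1 0 120 0.0 [ -0.  60. 100.  82. 125.  23.] [ 37.  -7. 112.   0.  75. 107.]
(456, 368) 20 1 1 110 0.61 [  -3.   51.  104.   77.  117. -152.] [ 37.  -7. 112.  -0.  75. -73.]
(456, 368) 20 -1 0 120 0.14 [ 64.  72.  68. -77. 140. 135.] [ 37.  -7. 112.   0.  75. 107.]
(456, 368) 20 -1 1 120 0.14 [ 64.  72.  68. -77. 140. -45.] [ 37.  -7. 112.  -0.  75. -73.]
(456, 368) 39 1 0 120 0.0 [  1.  65.  85.  73. 134.  33.] [ 33.  -8. 113.   0.  75.  84.]
(456, 368) 39 1 1 120 0.0 [   1.   65.   85.   73.  134
[... 2190 characters left out ...]
 -12. 108.   0.  84. 105.]
(425, -396) -60 1 1 120 0.0 [ -83.   48.  107.   84.  127. -150.] [-45. -12. 108.  -0.  84. -75.]
(425, -396) -60 -1 0 120 1.15 [-17.  59.  78. -77. 139. 133.] [-45. -12. 108.   0.  84. 105.]
(425, -396) -60 -1 1 120 1.15 [-17.  60.  78. -77. 139. -47.] [-45. -12. 108.  -0.  84. -75.]
(425, -396) 20 1 0 90 1.95 [-65.  68.  38.  21. 156.  21.] [-59.  -1.  98.   0.  83.  11.]
(425, -396) 20 1 1 0 3.33 [ -53.   -1.   98.   -8.   82. -152.] [ -53.   -1.   98.   -8.   82. -152.]
(425, -396) 20 -1 0 60 0.95 [-44. -39. 143. -49.  33.  60.] [-59.  -1.  98.   0.  83.  11.]
(425, -396) 20 -1 1 0 3.33 [ -53.   -1.   98.   -8.   82. -152.] [ -53.   -1.   98.   -8.   82. -152.]
```

```bash
cat > pl2.py <<'E'
from fk import *
def pose(C,hz,yw,t,flip=0,grip=115):
    c,s=np.cos(np.radians(yw)),np.sin(np.radians(yw)); ax=np.array([c,s,0])
    g=np.array([C[0],C[1],hz])-grip*ax
    jz=np.array([-s,c,0])*(1 if flip else -1);Y=np.array([0,0,-1.])
    Rr=Ro.from_rotvec(np.radians(t)*ax).as_matrix()@np.column_stack([np.cross(Y,jz),Y,jz])
    return g+Rr[:,1]*19,Rr
def seq(L,q,flip=0):
    for l in L:
        P,Rr=pose(*l,flip=flip);q,e=ik(P,Rr,q);print(l,'e',round(e,2),q.round(0),'tcp',P.round(0))
    return q
if __name__=='__main__':
    q=np.array([-10,5,90,-30,90,80.])
    seq([((609,-100),56,3,-40),((609,-100),180,3,-40),((560,100),180,10,-40),((500,300),180,20,-40),((462,385),135,20,-40)]+[((462,385),135,20,t) for t in(-20,0,20,40,60,80,90)],q)
    print()
    q=np.array([15,5,90,-30,90,80.])
    seq([((561.5,93.5),52,-10.5,-40),((561,93),230,-10,-40),((600,-100),235,-15,-40),((520,-250),235,-30,-40),((430,-385),215,-43,-40)]+[((430,-385),215,-43,t) for t in(-20,0,20,40,60,80,90)],q)
E
python3 pl2.py
```

```text
((609, -100), 56, 3, -40) e 0.0 [  8.  11. 113. -44.  67. 116.] tcp [ 495. -118.   41.]
((609, -100), 180, 3, -40) e 0.0 [  8.  -1. 111. -41.  78. 106.] tcp [ 495. -118.  165.]
((560, 100), 180, 10, -40) e 0.0 [ 30.   0. 109. -37.  87. 118.] tcp [449.  68. 165.]
((500, 300), 180, 20, -40) e 0.0 [ 51.   9. 100. -34.  94. 126.] tcp [396. 249. 165.]
((462, 385), 135, 20, -40) e 0.0 [ 59.  20.  92. -30.  95. 133.] tcp [358. 334. 120.]
((462, 385), 135, 20, -20) e 0.0 [ 50.   7. 101. -17.  83. 124.] tcp [356. 340. 117.]
((462, 385), 135, 20, 0) e 0.0 [ 38.  -4. 109.   0.  75. 108.] tcp [354. 346. 116.]
((462, 385), 135, 20, 20) e 0.0 [ 24.  -8. 116.  21.  72.  88.] tcp [352. 352. 117.]
((462, 385), 135, 20, 40) e 0.0 [ 11.  -5. 119.  41.  77.  67.] tcp [350. 357. 120.]
((462, 385), 135, 20, 60) e 0.0 [  2.   7. 119.  56.  86.  50.] tcp [348. 361. 126.]
((462, 385), 135, 20, 80) e 0.0 [ -3.  25. 115.  66.  97.  37.] tcp [348. 363. 132.]
((462, 385), 135, 20, 90) e 0.0 [ -4.  34. 111.  70. 103.  32.] tcp [347. 364. 135.]

((561.5, 93.5), 52, -10.5, -40) e 0.0 [ 29.  24.  98. -30.  87. 139.]
[... 307 characters left out ...]
43, -40) e 0.0 [-22.  -0. 106. -37.  91. 116.] tcp [ 338. -316.  200.]
((430, -385), 215, -43, -20) e 0.0 [-33. -10. 108. -20.  85. 102.] tcp [ 341. -311.  197.]
((430, -385), 215, -43, 0) e 0.0 [-48. -13. 109.   0.  84.  85.] tcp [ 346. -307.  196.]
((430, -385), 215, -43, 20) e 0.0 [-62. -11. 109.  19.  89.  69.] tcp [ 350. -302.  197.]
((430, -385), 215, -43, 40) e 0.0 [-73.  -2. 107.  34.  96.  57.] tcp [ 354. -298.  200.]
((430, -385), 215, -43, 60) e 0.0 [-80.  11. 105.  46. 105.  48.] tcp [ 357. -295.  206.]
((430, -385), 215, -43, 80) e 0.0 [-84.  25. 101.  55. 114.  42.] tcp [ 359. -293.  212.]
((430, -385), 215, -43, 90) e 0.0 [-84.  32. 100.  60. 119.  40.] tcp [ 359. -293.  215.]
```

```bash
cat >> pl2.py <<'E'
def rel(*l,flip=0):
    from bench import readout
    s=readout.sense();P,Rr=pose(*l,flip=flip)
    Rc=R('xyz',s['tcp_rot'])
    print(l,((P-s['tool_pos'])/10).round(2),np.degrees(Ro.from_matrix(Rr@Rc.T).as_rotvec()).round(1))
E
python3 - <<'E'
from h import *; from pl2 import rel
rel((609,-100),166,3,-40)
snap("scene","sc4");it=dip(609,-100,3,1)+dip(561.5,93.5,-10.5,0)
overlay("sc4",it,(240,130,380,290),3.5,"o4")
E
```

```text
((609, -100), 166, 3, -40) [  5.17 -21.84  -7.73] [ 10.2 -12.9 -10.1]
```

View pics/o4.png

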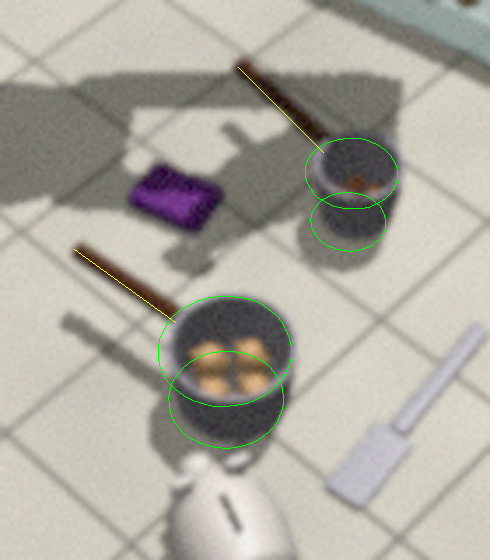

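Both dippers are where they were. The overlay sits about 3 mm (big) and 6 mm (small) left of the true positions, so I'll correct to (611,-98) and (565,97).

Emit:
{"fn": "move_arm", "kwargs": {
  "motion": "0.9 -3.6 -1.3 1.7 -2.1 -1.7; 1.8 -7.2 -2.6 3.4 -4.3 -3.4; 2.7 -10.8 -3.8 5.1 -6.4 -5; 3.6 -14.4 -5.1 6.8 -8.6 -6.7; 4.5 -18 -6.4 8.5 -10.7 -8.4; 5.4 -21.6 -7.7 10.2 -12.9 -10.1; 5.4 -21.6 -7.7 10.2 -12.9 -10.1; 5.4 -21.6 -7.7 10.2 -12.9 -10.1",
  "fingers": 5,
  "squeeze": 120
}}

```text
time: 16.3
tool_pos: [498.1, -119.6, 156.3]
tcp_rot: [-51.0, 0.7, -177.3]
ft_force: [0.3, -0.8, 0.2]
finger_gap: 49.8
```

```bash
python3 - <<'E'
from h import *; from pl2 import rel
rel((611,-98),56,3,-40)
E
```

```text
((611, -98), 56, 3, -40) [ -0.13   0.34 -11.49] [-1.1  0.7  0.3]
```

Emit:
{"fn": "move_arm", "kwargs": {
  "motion": "-0.1 2.4 -3.5 0 0 0; -0.1 4.2 -6.9 -1 0.7 0; -0.1 4.2 -6.9 -1 0.7 0; -0.1 2.9 -8.4 -1 0.7 0; -0.1 1.6 -10 -1 0.7 0; -0.1 0.3 -11.5 -1 0.7 0; -0.1 0.3 -11.5 -1 0.7 0; -0.1 0.3 -11.5 -1 0.7 0"
}}

```text
time: 16.97
tool_pos: [497.5, -113.2, 40.3]
tcp_rot: [-50.0, -0.2, -177.0]
ft_force: [0.4, -0.9, 0.9]
finger_gap: 50.3
```

Emit:
{"fn": "move_arm", "kwargs": {
  "motion": "0 0 0 0 0 0; 0 0 0 0 0 0; 0 0 0 0 0 0; 0 0 0 0 0 0; 0 0 0 0 0 0",
  "fingers": 0
}}

```text
time: 17.38
tool_pos: [498.0, -113.1, 40.2]
tcp_rot: [-49.9, -0.2, -176.9]
ft_force: [-1.0, 0.1, 6.4]
finger_gap: 12.6
```

```bash
python3 - <<'E'
from h import *; from pl2 import rel
rel((611,-98),56,3,-40)
rel((611,-98),136,3,-40)
snap("side","si4",(240,200,440,320),3)
E
```

```text
((611, -98), 56, 3, -40) [-0.12 -0.31  0.12] [ 0.1 -0.2 -0.1]
((611, -98), 136, 3, -40) [-0.12 -0.31  8.12] [ 0.1 -0.2 -0.1]
```

View pics/si4.png

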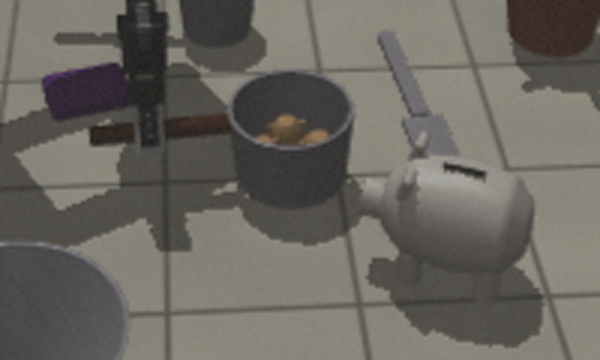

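The fingers are closed on the handle at about (149,130). The gap reads roughly 3 mm under true size, as it did with the walnuts. Lifting.

Emit:
{"fn": "move_arm", "kwargs": {
  "motion": "0 0 1 0 0 0; 0 0 3 0 0 0; 0 0 5 0 0 0; 0 0 7 0 0 0; 0 0 9 0 0 0; 0 0 11 0 0 0; 0 0 12 0 0 0; 0 0 12 0 0 0"
}}

```text
time: 18.1
tool_pos: [498.4, -113.0, 161.7]
tcp_rot: [-50.0, -0.1, -176.9]
ft_force: [0.1, 0.8, -1.4]
finger_gap: 12.6
```

```bash
python3 - <<'E'
from h import *; from pl2 import rel
rel((462,385),170,20,-40); rel((462,385),136,20,-40)
snap("side","si5",(240,150,440,290),3)
E
```

```text
((462, 385), 170, 20, -40) [-14.03  44.72  -0.63] [ 0.1 -0.1 16.9]
((462, 385), 136, 20, -40) [-14.03  44.72  -4.03] [ 0.1 -0.1 16.9]
```

View pics/si5.png

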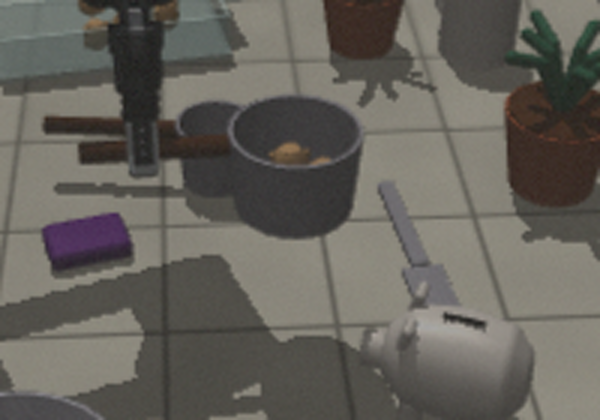

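Emit:
{"fn": "move_arm", "kwargs": {
  "motion": "-0.7 2 0 0 0 0.8; -1.6 5 0 0 0 2; -2.6 8.3 0 0 0 3.2; -3.7 11.7 0 0 0 4.4; -4.8 15.2 0 0 0 5.7; -5.9 18.7 0 0 0 7; -7 22.2 0 0 0 8.3; -8.1 25.7 0 0 0 9.6; -9.2 29.2 0 0 0 11; -10.2 32.5 0 0 0 12.3"
}}

```text
time: 18.98
tool_pos: [393.1, 212.8, 157.0]
tcp_rot: [-49.9, -0.5, -164.5]
ft_force: [1.3, 0.6, -3.0]
finger_gap: 12.9
```

Emit:
{"fn": "move_arm", "kwargs": {
  "motion": "-1 3.2 0 0 0 1.2; -2 6.2 0 0 0 2.4; -2.8 8.8 -0.5 0 0 3.4; -3.5 11 -1.5 0 0 4.2; -3.7 12 -2.5 0 0 4.5; -3.7 12 -3 0 0 4.5; -3.7 12 -3 0 0 4.5; -3.7 12 -3 0 0 4.5"
}}

```text
time: 19.65
tool_pos: [357.6, 330.2, 127.7]
tcp_rot: [-49.8, -0.5, -160.2]
ft_force: [0.3, -0.0, -2.1]
finger_gap: 12.4
```

```bash
python3 - <<'E'
from h import *; from pl2 import rel,seq
s=readout.sense(); print(s['tool_pos'],s['tcp_rot'],s['finger_gap'])
for t in(-40,-20,0,10,20,30,40,50,60,70,80): rel((462,385),138,20,t)
seq([((462,385),138,20,t) for t in(-40,0,40,60,80)],s['joint_pos'])
E
```

```text
[357.59179649 330.20690511 127.74951856] [ -49.80982642   -0.46255675 -160.15848061] 12.399108758465099
((462, 385), 138, 20, -40) [ 0.05  0.4  -0.43] [ 0.3 -0.4  0.2]
((462, 385), 138, 20, -20) [-0.14  0.94 -0.76] [19.1  6.4  0.1]
((462, 385), 138, 20, 0) [-0.37  1.55 -0.87] [37.9 13.3 -0. ]
((462, 385), 138, 20, 10) [-0.48  1.86 -0.85] [47.3 16.7 -0.1]
((462, 385), 138, 20, 20) [-0.59  2.16 -0.76] [56.7 20.1 -0.1]
((462, 385), 138, 20, 30) [-0.69  2.44 -0.62] [66.1 23.5 -0.1]
((462, 385), 138, 20, 40) [-0.78  2.69 -0.43] [75.5 27.  -0.2]
((462, 385), 138, 20, 50) [-0.86  2.91 -0.2 ] [84.9 30.4 -0.2]
((462, 385), 138, 20, 60) [-0.93  3.09  0.08] [94.3 33.8 -0.3]
((462, 385), 138, 20, 70) [-0.98  3.22  0.38] [103.7  37.3  -0.3]
((462, 385), 138, 20, 80) [-1.01  3.3   0.7 ] [113.1  40.7  -0.4]
((462, 385), 138, 20, -40) e 0.0 [ 59.  20.  92. -30.  95. 133.] tcp [358. 334. 123.]
((462, 385), 138, 20, 0) e 0.0 [ 38.  -4. 109.   0.  75. 108.] tcp [354. 346. 119.]
((462, 385), 138, 20, 40) e 0.0 [ 11.  -5. 119.  41.  77.  68.] tcp [350. 357. 123.]
((462, 385), 138, 20, 60) e 0.0 [  2.   7. 119.  56.  86.  51.] tcp [348. 361. 128.]
((462, 385), 138, 20, 80) e 0.0 [ -3.  24. 115.  66.  97.  38.] tcp [348. 363. 135.]
```

Emit:
{"fn": "move_arm", "kwargs": {
  "motion": "0 0.5 -0.5 4.7 1.5 0; 0 0.6 -0.6 9.4 3.1 0; -0.1 0.8 -0.7 14.2 4.8 0; -0.1 0.9 -0.8 18.9 6.4 0; -0.2 1.1 -0.8 23.6 8.1 0; -0.3 1.3 -0.9 28.3 9.8 0; -0.3 1.4 -0.9 33 11.5 0; -0.4 1.6 -0.9 37.8 13.2 0; -0.4 1.7 -0.9 42.5 15 0; -0.5 1.9 -0.9 47.3 16.7 0"
}}

```text
time: 20.48
tool_pos: [353.9, 349.7, 121.1]
tcp_rot: [-100.3, 0.3, -160.1]
ft_force: [-0.9, 0.0, -2.5]
finger_gap: 12.9
```

Emit:
{"fn": "move_arm", "kwargs": {
  "motion": "-0.1 0.2 0 4.7 1.7 0; -0.1 0.3 0.1 9.4 3.4 0; -0.2 0.4 0.2 14.1 5.1 0; -0.2 0.6 0.2 18.8 6.8 0; -0.3 0.7 0.3 23.5 8.5 0; -0.3 0.8 0.4 28.2 10.2 0; -0.3 0.9 0.5 32.9 12 0; -0.4 1.1 0.7 37.6 13.7 0; -0.4 1.2 0.8 42.3 15.4 0; -0.5 1.2 0.9 47 17.1 0"
}}

```text
time: 21.32
tool_pos: [349.1, 361.4, 129.7]
tcp_rot: [-150.2, 0.2, -160.3]
ft_force: [0.2, -0.2, -1.6]
finger_gap: 12.6
```

```bash
python3 - <<'E'
from h import *; from pl2 import rel
for t in(60,80): rel((462,385),138,20,t)
a=snap("side","si6",(200,90,400,230),3);b=snap("scene","sc6",(300,60,460,180),3)
x=cv2.imread('pics/si6.png');y=cv2.imread('pics/sc6.png');w=600
cv2.imwrite('pics/m6.png',cv2.convertScaleAbs(np.hstack([cv2.resize(x,(400,280)),cv2.resize(y,(373,280))]),alpha=1.4))
E
```

```text
((462, 385), 138, 20, 60) [-0.08 -0.02 -0.12] [-0.3  0.1  0.3]
((462, 385), 138, 20, 80) [-0.16  0.19  0.5 ] [18.5  6.9  0.3]
```

View pics/m6.png

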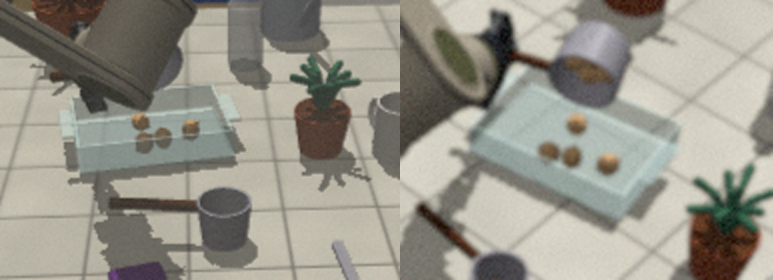

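The four strays sit in the dish at about (577,123), (548,150), (571,155) and (608,162). The cup is tilted over the dish, but its nuts are still inside (brown at (590,75)). I'll tilt further.

Emit:
{"fn": "move_arm", "kwargs": {
  "motion": "0 0 0.1 4.7 1.7 0; -0.1 0.1 0.3 9.4 3.4 0; -0.1 0.2 0.4 14 5.2 0; -0.2 0.2 0.5 18.5 6.9 0; -0.2 0.2 0.5 18.5 6.9 0; -0.2 0.2 0.5 18.5 6.9 0; -0.2 0.2 0.5 18.5 6.9 0; -0.2 0.2 0.5 18.5 6.9 0"
}}

```text
time: 22.08
tool_pos: [346.7, 364.7, 135.0]
tcp_rot: [-169.6, 0.1, -160.1]
ft_force: [0.1, 0.4, -1.0]
finger_gap: 12.6
```

```bash
python3 - <<'E'
from h import *; from pl2 import rel
rel((462,385),138,20,80)
b=snap("scene","sc7",(300,60,460,180),4)
E
```

```text
((462, 385), 138, 20, 80) [ 0.08 -0.15 -0.03] [0.3 0.2 0.1]
```

View pics/sc7.png

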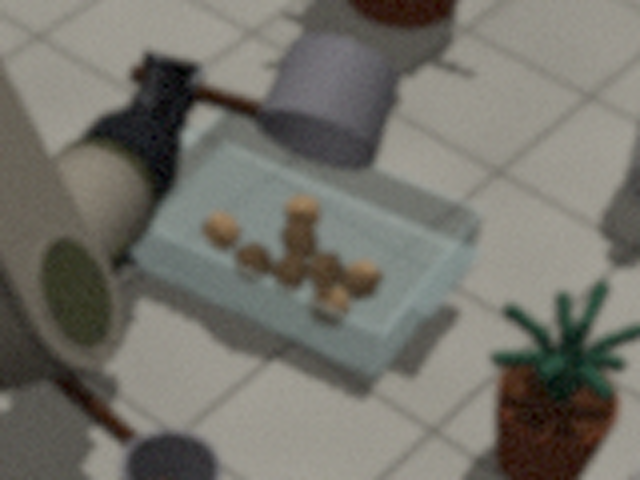

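Eight walnuts are now in the dish and the cup is empty. I'll tilt it back and return it.

Emit:
{"fn": "move_arm", "kwargs": {
  "motion": "0 -0.1 0.3 -6.6 -2.4 0; 0.1 -0.1 0.6 -13.2 -4.8 0; 0.1 -0.2 0.9 -19.8 -7.2 0; 0.2 -0.4 1.1 -26.4 -9.6 0; 0.2 -0.5 1.3 -33 -12 0; 0.3 -0.6 1.4 -39.6 -14.4 0; 0.3 -0.8 1.5 -46.2 -16.8 0; 0.4 -1 1.5 -52.8 -19.2 0; 0.4 -1.2 1.5 -59.4 -21.6 0; 0.5 -1.4 1.5 -66 -24 0"
}}

```text
time: 22.97
tool_pos: [352.2, 351.3, 152.7]
tcp_rot: [-99.4, 0.5, -160.2]
ft_force: [-1.1, -0.5, -3.2]
finger_gap: 12.6
```

Emit:
{"fn": "move_arm", "kwargs": {
  "motion": "0.1 -0.2 0.2 -6.6 -2.4 0; 0.1 -0.5 0.4 -13.2 -4.8 0; 0.2 -0.8 0.6 -19.8 -7.2 0; 0.3 -1 0.7 -26.4 -9.6 0; 0.4 -1.3 0.8 -33 -12 0; 0.4 -1.5 0.8 -39.6 -14.4 0; 0.5 -1.8 0.8 -46.6 -17 0; 0.5 -1.8 0.8 -46.6 -17 0"
}}

```text
time: 23.63
tool_pos: [353.4, 332.9, 153.9]
tcp_rot: [-49.5, -0.1, -159.9]
ft_force: [-1.0, -0.4, -3.4]
finger_gap: 12.9
```

```bash
python3 - <<'E'
from h import *; from pl2 import rel
s=readout.sense(); print(s['tool_pos'],s['tcp_rot'],s['finger_gap'])
rel((611,-98),176,3,-40);rel((611,-98),56,3,-40)
E
```

```text
[353.44589589 332.88332604 153.94087704] [-4.95021956e+01 -6.30435175e-02 -1.59862591e+02] 12.854214796894736
((611, -98), 176, 3, -40) [ 14.34 -44.91   0.75] [  0.5   0.  -17.1]
((611, -98), 56, 3, -40) [ 14.34 -44.91 -11.25] [  0.5   0.  -17.1]
```

Emit:
{"fn": "move_arm", "kwargs": {
  "motion": "0.7 -2 0.5 0 0 -0.8; 1.5 -5 1 0 0 -2; 2.5 -9 1 0 0 -3.5; 3.6 -13 1 0 0 -5; 4.7 -17 1 0 0 -6.5; 5.8 -21 1 0 0 -8; 6.9 -25 1 0 0 -9.5; 8 -29 1 0 0 -11; 9.1 -33 0.5 0 0 -12.5; 10.2 -36.5 0 0 0 -14"
}}

```text
time: 24.47
tool_pos: [458.5, -34.4, 158.7]
tcp_rot: [-50.2, 0.5, -174.2]
ft_force: [0.6, 0.7, -2.3]
finger_gap: 12.3
```

Emit:
{"fn": "move_arm", "kwargs": {
  "motion": "0.8 -2.5 -0.5 0 0 -1; 1.6 -5 -1.5 0 0 -2; 2.3 -7 -3 0 0 -3; 2.4 -8 -5 0 0 -3.1; 2.4 -8 -7 0 0 -3.1; 2.4 -8 -9 0 0 -3.1; 2.4 -8 -9 0 0 -3.1; 2.4 -8 -9 0 0 -3.1"
}}

```text
time: 25.13
tool_pos: [481.4, -112.6, 67.5]
tcp_rot: [-50.1, 0.2, -177.2]
ft_force: [0.8, 1.2, -1.2]
finger_gap: 12.5
```

```bash
python3 - <<'E'
from h import *
s=readout.sense(); print(s['tool_pos'],s['tcp_rot'],s['finger_gap'],s['ft_force'])
E
```

```text
[ 481.35430252 -112.56766829   67.49690679] [ -50.09838198    0.22046134 -177.2197541 ] 12.46630204397986 [ 0.83948325  1.24559035 -1.21622232]
```

Emit:
{"fn": "move_arm", "kwargs": {
  "motion": "0 0 -0.8 0 0 0; 0 0 -1.6 0 0 0; 0 0 -2.2 0 0 0; 0 0 -2.4 0 0 0; 0 0 -2.6 0 0 0; 0 0 -2.6 0 0 0"
}}

```text
time: 25.63
tool_pos: [481.8, -112.5, 41.0]
tcp_rot: [-50.0, 0.2, -177.2]
ft_force: [-2.1, -0.2, 2.1]
finger_gap: 12.4
```

Emit:
{"fn": "move_arm", "kwargs": {
  "motion": "0 0 -0.1 0 0 0; 0 0 -0.2 0 0 0; 0 0 -0.2 0 0 0; 0 0 -0.2 0 0 0"
}}

```text
time: 25.97
tool_pos: [482.0, -112.8, 39.9]
tcp_rot: [-49.9, 0.2, -177.2]
ft_force: [-7.2, 0.0, 8.0]
finger_gap: 12.9
```

```bash
python3 - <<'E'
from h import *
snap("side","si8",(240,180,440,300),3)
E
```

```text
(no output)
```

View pics/si8.png

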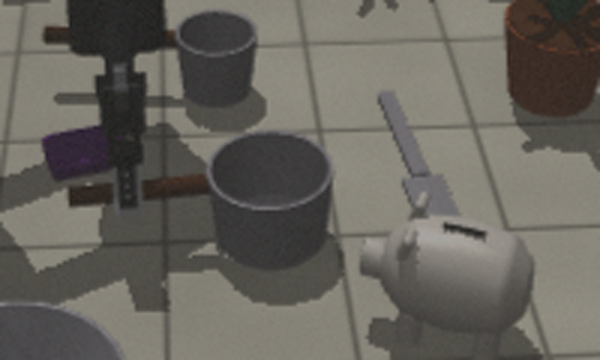

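The big dipper is standing on the sill (8 N contact). The small dipper is where it was: its handle end is at full pixel (255,191), against (256,192) before. Releasing and backing out.

Emit:
{"fn": "move_arm", "kwargs": {
  "motion": "0 0 0 0 0 0; 0 0 0 0 0 0; 0 0 0 0 0 0; 0 1.3 1.5 0 0 0; 0 2.6 3 0 0 0; 0 4.5 5.4 0 0 0; 0 6.5 7.5 0 0 0; 0 8 10.5 0 0 0; 0 10 13 0 0 0; 0 13 15 0 0 0",
  "fingers": 5
}}

```text
time: 26.85
tool_pos: [482.3, 17.8, 191.3]
tcp_rot: [-50.0, 0.3, -177.2]
ft_force: [1.1, -0.6, 0.3]
finger_gap: 49.8
```

```bash
python3 - <<'E'
from h import *; from pl2 import *
s=readout.sense(); print(s['tool_pos'],s['tcp_rot'],s['finger_gap'],s['ft_force'])
P,Rr=pose((565,97),52,-10.5,-40);print(P.round(1),Rr[:,1].round(3))
rel((565,97),52,-10.5,-40)
E
```

```text
[482.34078121  17.8478707  191.32024334] [ -50.0334526     0.31113726 -177.22797232] 49.841031986134595 [ 1.0913216  -0.63497799  0.2757257 ]
[449.7 105.9  37.4] [-0.117 -0.632 -0.766]
((565, 97), 52, -10.5, -40) [ -3.26   8.81 -15.39] [ -0.    0.3 -13.3]
```

Emit:
{"fn": "move_arm", "kwargs": {
  "motion": "-0.6 4 0 0 0 -3.3; -1.2 8 0 0 0 -6.6; -1.8 12 -2 0 0 -10; -2.4 13.2 -6 0 0 -13.3; -2.4 13.2 -10 0 0 -13.3; -2.4 13.2 -10 0 0 -13.3; -2.4 13.2 -10 0 0 -13.3"
}}

```text
time: 27.43
tool_pos: [456.0, 148.5, 86.9]
tcp_rot: [-49.7, -0.1, 169.6]
ft_force: [0.1, -0.6, 1.3]
finger_gap: 50.0
```

```bash
python3 - <<'E'
from h import *; from pl2 import *
rel((565,97),52,-10.5,-40)
E
```

```text
((565, 97), 52, -10.5, -40) [-0.63 -4.25 -4.94] [ 0.2 -0.1 -0.1]
```

Emit:
{"fn": "move_arm", "kwargs": {
  "motion": "-0.2 -1.4 -1.6 0 0 0; -0.4 -2.8 -3.3 0 0 0; -0.6 -4.2 -4.9 0 0 0; -0.6 -4.2 -4.9 0 0 0; -0.6 -4.2 -4.9 0 0 0"
}}

```text
time: 27.85
tool_pos: [452.7, 107.2, 42.1]
tcp_rot: [-50.1, 0.3, 169.4]
ft_force: [-0.5, 0.9, -0.6]
finger_gap: 49.9
```

Emit:
{"fn": "move_arm", "kwargs": {
  "motion": "0 0 0 0 0 0; 0 0 0 0 0 0; 0 0 0 0 0 0; 0 0 0 0 0 0; 0 0 0 0 0 0",
  "fingers": 0
}}

```text
time: 28.27
tool_pos: [452.4, 108.1, 40.5]
tcp_rot: [-50.1, 0.2, 169.6]
ft_force: [0.2, 1.1, 1.7]
finger_gap: 12.1
```

```bash
python3 - <<'E'
from h import *; from pl2 import *
rel((565,97),52,-10.5,-40)
snap('side','si9')
E
```

```text
((565, 97), 52, -10.5, -40) [-0.27 -0.22 -0.31] [-0.   0.2 -0.1]
```

Emit:
{"fn": "move_arm", "kwargs": {
  "motion": "0 0 1 0 0 0; 0 0 3 0 0 0; 0 0 5.5 0 0 0; 0 0 8 0 0 0; 0 0 10.5 0 0 0; 0 0 13 0 0 0; 0 0 15.5 0 0 0; 0 0 18 0 0 0; 0 0 19 0 0 0; 0 0 19 0 0 0"
}}

```text
time: 29.15
tool_pos: [453.0, 108.3, 232.7]
tcp_rot: [-50.2, 0.4, 169.5]
ft_force: [0.5, 0.0, -2.5]
finger_gap: 12.4
```

```bash
python3 - <<'E'
from h import *; from pl2 import *
s=readout.sense();print(s['finger_gap'])
G=112
for l in [((600,-100),245,-15,-40,0,G),((520,-250),245,-30,-40,0,G)]+[((440,-380),z,-43,t,0,G) for z,t in((245,-40),(225,0),(220,20),(220,40),(220,60),(220,80))]:
    P,Rr=pose(*l); print(l,((P-s['tool_pos'])/10).round(2),np.degrees(Ro.from_matrix(Rr@R('xyz',s['tcp_rot']).T).as_rotvec()).round(1))
E
```

```text
12.428457682937836
((600, -100), 245, -15, -40, 0, 112) [  3.56 -19.11  -0.22] [-0.1  0.4 -4.5]
((520, -250), 245, -30, -40, 0, 112) [ -3.61 -31.29  -0.22] [ -0.    0.5 -19.5]
((440, -380), 245, -43, -40, 0, 112) [-10.33 -42.09  -0.22] [  0.    0.5 -32.5]
((440, -380), 225, -43, 0, 0, 112) [ -9.49 -41.19  -2.67] [ 36.2 -17.8 -31.1]
((440, -380), 220, -43, 20, 0, 112) [ -9.05 -40.72  -3.05] [ 54.2 -26.9 -29.3]
((440, -380), 220, -43, 40, 0, 112) [ -8.66 -40.3   -2.72] [ 72.2 -36.  -26.8]
((440, -380), 220, -43, 60, 0, 112) [ -8.37 -39.99  -2.22] [ 90.2 -45.1 -23.4]
((440, -380), 220, -43, 80, 0, 112) [ -8.22 -39.82  -1.6 ] [108.  -54.1 -19.2]
```

Emit:
{"fn": "move_arm", "kwargs": {
  "motion": "-0.5 -2 0 0 0 -1.5; -1.2 -5 0 0 0 -3.8; -2 -8.3 0 0 0 -6.4; -2.9 -11.8 0 0 0 -9.1; -3.7 -15.3 0 0 0 -11.8; -4.6 -18.8 0 0 0 -14.5; -5.4 -22.3 0 0 0 -17.2; -6.3 -25.8 0 0 0 -20; -7.1 -29.3 0 0 0 -22.6; -8 -32.5 0 0 0 -25"
}}

```text
time: 29.98
tool_pos: [370.2, -218.9, 227.9]
tcp_rot: [-50.0, 0.0, 144.4]
ft_force: [1.2, -0.3, -2.9]
finger_gap: 11.9
```

Emit:
{"fn": "move_arm", "kwargs": {
  "motion": "-0.6 -3 0 0 0 -2.3; -1.2 -5.6 0 0 0 -4.4; -1.8 -7.8 0 0 0 -6.2; -2 -9 0 0 0 -7.3; -2 -9.2 0 0 0 -7.5; -2 -9.2 0 0 0 -7.5; -2 -9.2 0 0 0 -7.5"
}}

```text
time: 30.57
tool_pos: [351.5, -308.6, 228.5]
tcp_rot: [-50.0, 0.0, 137.0]
ft_force: [-0.4, -0.2, -2.3]
finger_gap: 12.4
```

```bash
python3 - <<'E'
from h import *; from pl2 import *
s=readout.sense();print(s['finger_gap'],s['tool_pos'])
G=112;C=(443,-377)
L=[(C,z,-43,t,0,G) for z,t in((245,-40),(230,-20),(220,0),(217,20),(217,40),(217,60),(217,80))]
for l in L:
    P,Rr=pose(*l); print(l,((P-s['tool_pos'])/10).round(2),np.degrees(Ro.from_matrix(Rr@R('xyz',s['tcp_rot']).T).as_rotvec()).round(1))
q=s['joint_pos']
for l in L:
    q,e=ik(*pose(*l),q);print(e.round(2),q.round())
E
```

```text
12.44144285767865 [ 351.45177205 -308.61300363  228.52764794]
((443, -377), 245, -43, -40, 0, 112) [ 0.13 -0.09  0.19] [ 0.  0. -0.]
((443, -377), 230, -43, -20, 0, 112) [ 0.52  0.32 -1.64] [ 14.7 -13.6  -0. ]
((443, -377), 220, -43, 0, 0, 112) [ 0.96  0.8  -2.75] [ 29.3 -27.2  -0. ]
((443, -377), 217, -43, 20, 0, 112) [ 1.41  1.27 -2.94] [ 43.9 -40.9  -0. ]
((443, -377), 217, -43, 40, 0, 112) [ 1.8   1.69 -2.61] [ 58.6 -54.5  -0. ]
((443, -377), 217, -43, 60, 0, 112) [ 2.09  2.   -2.1 ] [ 73.2 -68.1   0. ]
((443, -377), 217, -43, 80, 0, 112) [ 2.24  2.17 -1.48] [ 87.8 -81.8   0. ]
0.0 [-21.   0. 102. -37.  94. 115.]
0.0 [-32.  -8. 105. -20.  87. 103.]
0.0 [-46. -12. 108.   0.  85.  87.]
0.0 [-60. -10. 108.  19.  88.  71.]
0.0 [-71.  -2. 107.  35.  95.  58.]
0.0 [-79.  10. 105.  47. 104.  49.]
0.0 [-82.  24. 102.  57. 113.  43.]
```

Emit:
{"fn": "move_arm", "kwargs": {
  "motion": "0.2 0 -0.3 3.7 -3.4 0; 0.3 0.1 -0.8 7.3 -6.8 0; 0.4 0.2 -1.2 11 -10.2 0; 0.5 0.3 -1.6 14.7 -13.6 0; 0.6 0.4 -1.9 18.3 -17 0; 0.7 0.6 -2.2 22 -20.4 0; 0.8 0.7 -2.5 25.7 -23.8 0; 1 0.8 -2.7 29.3 -27.2 0; 1.1 0.9 -2.8 33 -30.6 0; 1.2 1 -2.9 36.6 -34 0"
}}

```text
time: 31.4
tool_pos: [364.6, -298.2, 201.1]
tcp_rot: [-100.2, 0.1, 137.1]
ft_force: [-0.7, -0.0, -3.5]
finger_gap: 12.0
```

Emit:
{"fn": "move_arm", "kwargs": {
  "motion": "0.1 0.1 0 3.7 -3.4 0; 0.2 0.2 0 7.3 -6.8 0; 0.3 0.3 0 11 -10.2 0; 0.4 0.5 0.1 14.7 -13.6 0; 0.5 0.6 0.2 18.3 -17 0; 0.6 0.7 0.3 22 -20.4 0; 0.7 0.8 0.4 25.7 -23.8 0; 0.8 0.9 0.6 29.3 -27.2 0; 0.8 0.9 0.7 33 -30.6 0; 0.9 1 0.8 36.6 -34 0"
}}

```text
time: 32.23
tool_pos: [373.2, -288.8, 208.9]
tcp_rot: [-150.1, -0.1, 137.0]
ft_force: [0.2, 0.6, -3.0]
finger_gap: 12.2
```

Emit:
{"fn": "move_arm", "kwargs": {
  "motion": "0 0 0.1 3.7 -3.4 0; 0.1 0.1 0.3 7.3 -6.8 0; 0.1 0.1 0.5 11 -10.2 0; 0.2 0.2 0.6 14.6 -13.6 0; 0.2 0.2 0.6 14.6 -13.6 0; 0.2 0.2 0.6 14.6 -13.6 0; 0.2 0.2 0.6 14.6 -13.6 0; 0.2 0.2 0.6 14.6 -13.6 0; 0.2 0.2 0.6 14.6 -13.6 0; 0.2 0.2 0.6 14.6 -13.6 0"
}}

```text
time: 33.07
tool_pos: [375.2, -287.6, 215.8]
tcp_rot: [-169.7, -0.0, 137.0]
ft_force: [0.4, 0.6, -2.1]
finger_gap: 12.0
```

```bash
python3 - <<'E'
from h import *
snap("side","si10");snap("scene","sc10")
x=cv2.imread('pics/si10_full.png')[220:400,150:350];y=cv2.imread('pics/sc10_full.png')[180:320,60:260]
f=lambda i:cv2.resize(i,(400,int(i.shape[0]*400/i.shape[1])),interpolation=cv2.INTER_CUBIC)
a,b=f(x),f(y);b=np.pad(b,((0,a.shape[0]-b.shape[0]),(0,0),(0,0)))
cv2.imwrite('pics/m10.png',cv2.convertScaleAbs(np.hstack([a,b]),alpha=1.5))
E
```

```text
(no output)
```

View pics/m10.png

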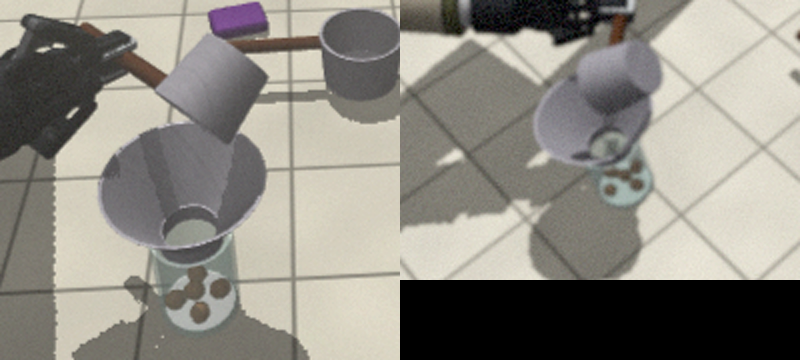

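Five hazelnuts, the maximum, are in the jar and none are in the funnel. I'll bring the small dipper back upright and return it.

Emit:
{"fn": "move_arm", "kwargs": {
  "motion": "0 0 1 -4.8 4.5 0; 0 0 2 -9.6 9 0; -0.1 -0.1 2.8 -14.4 13.4 0; -0.2 -0.1 3 -19.2 17.9 0; -0.3 -0.3 3 -24 22.4 0; -0.4 -0.4 3 -28.8 26.8 0; -0.5 -0.6 3 -33.6 31.3 0; -0.7 -0.8 3 -38.4 35.8 0; -0.8 -1 3 -43.2 40.2 0; -1 -1.1 3 -48 44.7 0"
}}

```text
time: 34.0
tool_pos: [364.9, -299.1, 246.6]
tcp_rot: [-104.0, 0.2, 136.8]
ft_force: [0.4, 0.9, -3.0]
finger_gap: 12.0
```

Emit:
{"fn": "move_arm", "kwargs": {
  "motion": "-0.1 -0.1 0 -4.8 4.5 0; -0.3 -0.3 0 -9.6 9 0; -0.4 -0.4 0 -14.4 13.4 0; -0.6 -0.5 0 -19.2 17.9 0; -0.8 -0.6 0 -24 22.4 0; -1 -0.8 0 -28.8 26.8 0; -1.1 -0.9 0 -33.6 31.3 0; -1.2 -1 0 -38.4 35.8 0; -1.3 -1.1 0 -39.8 37.1 0; -1.3 -1.1 0 -39.8 37.1 0"
}}

```text
time: 34.83
tool_pos: [351.8, -307.5, 242.8]
tcp_rot: [-49.7, -0.2, 137.1]
ft_force: [-0.1, 0.4, -1.8]
finger_gap: 12.1
```

```bash
python3 - <<'E'
from h import *; from pl2 import *
s=readout.sense();print(s['finger_gap'],s['tool_pos'],s['tcp_rot'])
Rt=R('xyz',[-50.1,.2,169.6]);print((np.array([452.4,108.1,40.5])-s['tool_pos'])/10,np.degrees(Ro.from_matrix(Rt@R('xyz',s['tcp_rot']).T).as_rotvec()).round(1))
E
```

```text
12.056097842693385 [ 351.78406149 -307.51077868  242.77079048] [-49.74914868  -0.18680334 137.09551371]
[ 10.06159385  41.56107787 -20.22707905] [ 0.1 -0.5 32.5]
```

Emit:
{"fn": "move_arm", "kwargs": {
  "motion": "0.5 2 0 0 0 1.5; 1.2 5 0 0 0 3.9; 2 8.3 0 0 0 6.5; 2.8 11.8 0 0 0 9.2; 3.7 15.3 0 0 0 12; 4.5 18.8 0 0 0 14.7; 5.4 22.3 0 0 0 17.4; 6.2 25.8 0 0 0 20.2; 7.1 29.3 0 0 0 22.9; 7.9 32.6 -0.5 0 0 25.5"
}}

```text
time: 35.67
tool_pos: [431.7, 18.7, 241.4]
tcp_rot: [-50.2, 0.2, 162.5]
ft_force: [0.2, 0.2, -1.1]
finger_gap: 12.1
```

Emit:
{"fn": "move_arm", "kwargs": {
  "motion": "0.7 3 -1 0 0 2.3; 1.3 5.5 -3 0 0 4.3; 1.9 7.7 -5.5 0 0 6; 2.1 8.8 -8 0 0 6.9; 2.1 8.9 -11 0 0 7; 2.1 8.9 -14 0 0 7; 2.1 8.9 -16 0 0 7; 2.1 8.9 -16 0 0 7; 2.1 8.9 -16 0 0 7"
}}

```text
time: 36.42
tool_pos: [451.5, 105.0, 80.0]
tcp_rot: [-49.9, -0.0, 169.4]
ft_force: [0.1, 0.7, -2.0]
finger_gap: 12.2
```

```bash
python3 - <<'E'
from h import *; from pl2 import *
s=readout.sense();print(s['finger_gap'],s['tool_pos'],s['tcp_rot'])
Rt=R('xyz',[-50.1,.2,169.6]);print((np.array([452.4,108.1,40.5])-s['tool_pos'])/10,np.degrees(Ro.from_matrix(Rt@R('xyz',s['tcp_rot']).T).as_rotvec()).round(1))
E
```

```text
12.192441989371796 [451.4805992 105.033113   79.9729157] [-4.98870889e+01 -1.88910400e-02  1.69357306e+02]
[ 0.09194008  0.3066887  -3.94729157] [ 0.2 -0.3  0.2]
```

Emit:
{"fn": "move_arm", "kwargs": {
  "motion": "0 0 -1 0 0 0; 0 0 -2 0 0 0; 0 0 -3 0 0 0; 0 0 -3.4 0 0 0; 0 0 -3.6 0 0 0; 0 0 -3.8 0 0 0; 0 0 -3.8 0 0 0"
}}

```text
time: 37.0
tool_pos: [451.9, 105.6, 41.8]
tcp_rot: [-49.9, 0.1, 169.4]
ft_force: [0.2, 1.0, -2.3]
finger_gap: 12.0
```

Emit:
{"fn": "move_arm", "kwargs": {
  "motion": "0 0 -0.1 0 0 0; 0 0 -0.2 0 0 0; 0 0 -0.2 0 0 0"
}}

```text
time: 37.25
tool_pos: [451.9, 105.6, 40.5]
tcp_rot: [-49.9, 0.1, 169.4]
ft_force: [-3.3, -0.3, 5.2]
finger_gap: 12.2
```

Contact at 5 N. Releasing and backing out along the tool axis.

Emit:
{"fn": "move_arm", "kwargs": {
  "motion": "0 0 0 0 0 0; 0 0 0 0 0 0; 0 0 0 0 0 0; 0.3 1.3 1.5 0 0 0; 0.5 2.6 3 0 0 0; 0.9 4.5 5.4 0 0 0; 1.2 6.5 7.8 0 0 0; 1.2 7 11 0 0 0; 1.2 7 15 0 0 0; 1.2 7 19 0 0 0",
  "fingers": 5
}}

```text
time: 38.08
tool_pos: [463.5, 176.0, 230.8]
tcp_rot: [-49.8, 0.0, 169.5]
ft_force: [0.5, -0.2, 0.3]
finger_gap: 49.7
```

Emit:
{"fn": "move_arm", "kwargs": {
  "motion": "-3 -2 3 0 0 0; -6 -4 6 0 0 0; -9 -6 9 0 0 0; -11 -8 12 0 0 0; -11 -8 14 0 0 0; -11 -8 14 0 0 0; -11 -8 14 0 0 0; -11 -8 14 0 0 0; -11 -8 14 0 0 0; -11 -8 14 0 0 0"
}}

```text
time: 38.92
tool_pos: [353.9, 95.6, 368.6]
tcp_rot: [-49.8, -0.0, 169.4]
ft_force: [-0.6, 0.0, -0.7]
finger_gap: 50.2
```

```bash
python3 - <<'E'
from h import *
s=snap("side","si11");snap("scene","sc11")
it=dip(591,-98,3,1)+dip(564.5,95,-10.5,0)
a=overlay('si11',it,(190,125,430,395),2,'e1');b=overlay('sc11',it,(230,80,430,310),2,'e2')
h=max(a.shape[0],b.shape[0]);p=lambda i:np.pad(i,((0,h-i.shape[0]),(0,0),(0,0)))
m=np.hstack([p(a)[:,:400],p(b)]);cv2.imwrite('pics/fin.png',m);print(m.shape,readout.sense()['tool_pos'])
E
```

```text
(540, 800, 3) [353.91997995  95.65048467 368.8182736 ]
```

View pics/fin.png

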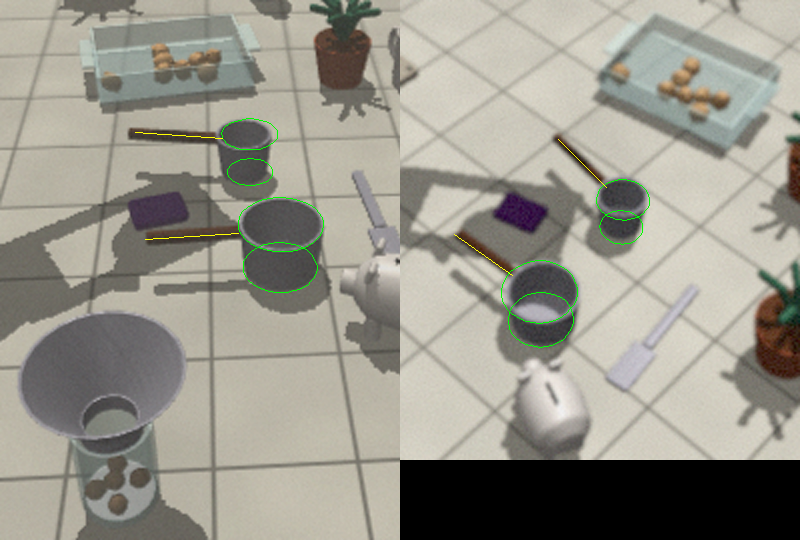

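Both dippers stand upright and empty, and the jar holds five hazelnuts. Eight walnuts are in the dish. One has rolled to the left end, (620,73), so I'll check that it is inside the wall and at rest.

Emit:
{"fn": "move_arm", "kwargs": {
  "motion": "0 0 0 0 0 0; 0 0 0 0 0 0; 0 0 0 0 0 0; 0 0 0 0 0 0; 0 0 0 0 0 0; 0 0 0 0 0 0; 0 0 0 0 0 0; 0 0 0 0 0 0; 0 0 0 0 0 0; 0 0 0 0 0 0"
}}

```text
time: 39.85
tool_pos: [353.9, 95.6, 369.9]
tcp_rot: [-49.9, 0.1, 169.4]
ft_force: [-0.0, 0.1, -0.2]
finger_gap: 49.8
```

```bash
python3 - <<'E'
from h import *
snap("scene","sc12");snap("side","si12")
def cen(fn,box):
    im=cv2.imread(f'pics/{fn}_full.png');x0,y0,x1,y1=box;c=im[y0:y1,x0:x1].astype(float)
    m=(c[...,2]-c[...,0])>35; v,u=np.nonzero(m); return u.mean()+x0,v.mean()+y0,m.sum()
c,s=np.cos(np.radians(5)),np.sin(np.radians(5))
for f,b in(('sc11',(330,106,352,126)),('sc12',(330,106,352,126)),('si11',(235,155,258,176)),('si12',(235,155,258,176))):
    u,v,n=cen(f,b);p=ray(f,u,v,21);d=p[:2]-[456,368]
    print(f,round(u,1),round(v,1),n,p,'dish frame',(c*d[0]+s*d[1]).round(),(-s*d[0]+c*d[1]).round())
a=cv2.imread('pics/sc11_full.png').astype(int);b=cv2.imread('pics/sc12_full.png').astype(int)
print('changed px (noise ref vs dish)',[(abs(a-b)[y0:y1,x0:x1].max(2)>40).sum() for x0,y0,x1,y1 in((320,80,430,160),(230,150,380,260),(120,200,200,300))])
E
```

```text
sc11 340.1 114.3 26 [355.2 326.5  21. ] dish frame -104.0 -33.0
sc12 339.9 114.1 24 [354.1 326.9  21. ] dish frame -105.0 -32.0
si11 243.3 161.3 3 [352.6 340.8  21. ] dish frame -105.0 -18.0
si12 243.3 161.3 3 [352.6 340.8  21. ] dish frame -105.0 -18.0
changed px (noise ref vs dish) [np.int64(0), np.int64(0), np.int64(0)]
```

```bash
python3 -c "
from bench import r
print(r.hand_in())"
```

```text
the job is handed in; nothing more can be done
None
```

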